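Repack the sampling kit and close it

ROBOT

A 6-joint arm with a two-finger parallel gripper is mounted at the origin on a cart in front of the work surface, level with it; the furniture and walls round the work are solid. World frame = base frame: x ahead of the robot, y to its left, z up, the work surface at z = 0. Lengths are in m, angles in rad, forces in N, time in s.
With the tool pointing down it reaches from about 0.425 to 0.95 m from the base axis. Payload 14.7 kg.
Tool frame: the origin (TCP) lies between the finger pads; the fingertips stand 22 mm ahead of it and the grasp point (between the pads) lies 3 mm ahead of it; z points along the fingers, y is the line along which they close (so a half turn about z gives the same grasp; the last joint's range is limited). The gripper opens to 85 mm and grips with 20 to 120 N. Pads are 22 mm wide; open, the fingers measure 114 mm over their backs; the gripper's body (76 mm by 85 mm) begins 54 mm behind the grasp point. The pads swing forward as they close: fully open they stand 13 mm farther back than shut.
Start: joints at [-1.332, 0.48, 1.596, -0, 1.065, -0.047], TCP at [0.183, -0.624, 0.253] pointing down, gripper open.
Joint ranges: [-2.75, 2.75], [-0.82, 2.05], [0.23, 2.67], [-1.56, 4.7], [0.09, 2.69], [-2.92, 2.92]. Speed limits (rad/s): [1.89, 1.89, 2.39, 3.01, 3.01, 3.01].

INTERFACE

Orientations are given as [roll, pitch, yaw] about the fixed x, y, z axes, in that order (R = Rz(yaw) Ry(pitch) Rx(roll)).
In Python, from bench import arm gives the robot as it stands. The module is installed in compiled form; this text tells all that it offers.
- The arm moves only by the tool drive_tool, never from a script. Its argument "motion" is a list that holds one entry, the list of rows, each a list of 7 numbers: the shift along the tool's x, y, z in m, then the turn, a rotation vector about the tool's x, y, z in rad, then the opening, from 0 (shut) to 1 (fully open). A call has 1 to 20 rows; each row shifts and turns the commanded pose from where the row before left it, along the tool's axes as they then stand; what a row does not reach is not made up. A row lasts 1/10 s, in which the tool goes at most 50 mm and 8.59 degrees, less where a joint would pass 70% of its speed; a pose out of reach is approached as far as the arm can. A call is refused whole if a number of a shift passes 0.05 or a number of a turn 0.15, either way. A call with a gripper value outside its range is refused whole. The fingers move at their own pace and stop on an object; the grip force is fixed at half the most. Time passes only in rows, so rows that do not move let the fingers close. It gives the time, the measured TCP pose, the force, the opening and the grip force at its end, in the units of the state.
- arm.get_state(): the state, without advancing time (a new reading comes with each control period).
- arm.grab_frame(name): name is "side" or "top" or "wrist"; returns a dict with "image" (420x560x3 uint8, red, green, blue), "K" (3x3 intrinsics, pixels), "R" (3x3) and "t" (3): a world point X has camera coordinates R X + t. Camera axes: x right, y down, z forward; pixel columns grow to the right and rows downward; lengths in m; the calibration is good to about 2 mm. A picture is of the moment at which its call begins. There is no depth.
- arm.job_done(): hands the job in; it is judged then, once.
The state is a dict: "clock": time; "joint_positions": joint angles; "joint_velocities": joint speeds; "joint_efforts": joint torques, N m; "tcp_pos": TCP position; "ee_rot": TCP orientation; "ft_force": force on the tool from outside, world axes, zero at the start; "moment": the same for the moment, N m; "gripper_width": finger opening in m; "grip_force": force on a finger pad.
Only numpy, scipy, OpenCV 4.12 (cv2) and the standard library are available. Lean on these libraries where they do the work, as an engineer would, in place of code of your own. Each camera call takes 0.05 s, during which the arm holds its last target. There are 200 camera calls.

TASK

Repack the sampling kit for the next field trip: put the marker, the vial, the jar and the roll of labels into the tray, each fully home in the insert that is cut to its shape, so that nothing stands above the rim. Then lay the cover on the tray so that it sits flat all round. The jar and the vial are full: keep them upright all the time.

Things in the scene. Friction and masses are not known exactly. Their poses are not given: they have to be found in the camera images.
- marker: Slim marker pen, white barrel, black cap, lying on the desk: 13 wide x 136 long x 15 mm high. Origin at mid length and mid width on its underside; its y axis runs along the pen, z up. About 11 g.
- vial: Loose glass vial with a blue screw cap, standing alone on the desk: 17 mm diameter, 51 mm tall, the cap being the top 11 mm. Origin at the centre of its foot, z up. About 14 g.
- jar: Small round sample jar with a yellow lid, standing on the desk: 61 mm diameter over the lid (its top 9 mm), body up to 58 mm diameter, 55 mm tall. Origin at the centre of its foot, z up. About 30 g.
- label_roll: Roll of blank white labels lying flat: 66 mm diameter, 26 mm tall; grasp it across the outside (the core is closed to fingers). Origin at the centre of its underside, z up. About 50 g.
- kit_tray: Open grey metal tray, fixed to the desk: outside 164 (x) x 336 (y) x 67 mm high, walls 3 mm. Origin at the centre of its underside, z up, y along its long side. Four dark inserts, each 156 (x) x 81 (y) x 25 mm high, lie side by side in it along y at 82 mm pitch, in an order that changes; they stand 4 mm above the desk, their tops 38 mm below the rim.
- insert_pen: Insert for the marker, fixed. Origin at the centre of its underside, z up. A slot 146 mm long along x, 19 mm wide at the bottom, flared to 31 mm at the mouth; the marker's origin comes to rest 8 mm above the insert's. Across its middle, over the full width in y, runs a finger channel 46 mm wide in x, down to 5 mm above the origin.
- insert_vial: Insert for vials, fixed. Origin at the centre of its underside, z up. Three bores along x: the outer two (47 mm either side) hold packed blue-capped vials that cannot move, standing 31 mm out of the insert; the middle one, above the origin, is empty: 22 mm diameter with a 3.5 mm chamfer, its floor 5 mm above the origin.
- insert_jar: Insert for the jar, fixed. Origin at the centre of its underside, z up. One deep round well above the origin, 65 mm diameter (too narrow for the label roll) with a 3 mm chamfer, floor 5 mm above the origin. Along x some 42 mm of flat top lie on either side of it.
- insert_roll: Insert for the label roll, fixed. Origin at the centre of its underside, z up. One shallow round well above the origin, 72 mm diameter with a 3 mm chamfer, floor 14 mm above the origin, 11 mm deep (a jar put here would stick out above the rim). Along x some 39 mm of flat top lie on either side.
- cover: Loose grey metal tray cover, right way up: 184 (x) x 356 (y) mm over its flared edge, 0.3 kg. Origin at its centre, level with its lower edge, y along its long side; either way round fits. Skirt 10 mm deep, 5 mm clear of the tray on each side. Black bar handle in the middle along y, 14 wide (x) x 108 mm, from 38 to 52 mm above the origin. Seated, its origin is 57 mm above the tray's.

How it is judged:
On the way:
1. the marker, vial, jar and label roll all sit fully home in their own inserts, released (horizontal distance between marker and insert_pen below 0.008 m and z of marker in the frame of insert_pen between 0.004 and 0.011 m and linear speed of each of marker, vial, jar, label_roll below 0.03 m/s and angle between the y axis of marker and the x axis of insert_pen, either way round below 0.12 rad and horizontal distance between vial and insert_vial below 0.008 m and z of vial in the frame of insert_vial between 0.001 and 0.008 m and angle between each of vial, jar, label_roll's own z axis and vertical below 0.1 rad and horizontal distance between jar and insert_jar below 0.008 m and z of jar in the frame of insert_jar between 0.001 and 0.008 m and horizontal distance between label_roll and insert_roll below 0.008 m and z of label_roll in the frame of insert_roll between 0.01 and 0.017 m and contact force between the fingers and marker below 0.1 N and contact force between the fingers and vial below 0.1 N and contact force between the fingers and jar below 0.1 N and contact force between the fingers and label_roll below 0.1 N), for 0.2 s.
At the end, for the whole second after the job is handed in: Marker, vial, jar and label roll rest in their own inserts, centred within 8 mm and down on the floor within 3 mm, upright or (marker) along the slot; the cover rests level on the rim, height within 2.5 mm, tilt under 0.02 rad, centred within 10 mm; all released and at rest (all of step 1 and horizontal distance between cover and kit_tray below 0.01 m and z of cover in the frame of kit_tray between 0.054 and 0.0595 m and angle between cover's own z axis and vertical below 0.02 rad and angle between the y axis of cover and the y axis of kit_tray, either way round below 0.07 rad and linear speed of cover below 0.02 m/s and angular speed of cover below 0.1 rad/s and contact force between the fingers and cover below 0.1 N); the robot touches nothing.
It fails at once if the full jar is tipped by more than 40 degrees (angle between jar's own z axis and vertical above 0.7 rad).
It fails at once if the full vial is tipped by more than 40 degrees (angle between vial's own z axis and vertical above 0.7 rad).
It also fails if it takes over 134 s, if anything falls off the work surface, if the arm or the gripper's body presses on something with over 40 N, if the wrist force passes 120 N, or if a joint passes its speed limit or range.

## Working session

There is one attempt and no reset: what is moved stays moved. The work goes in short steps, Python scripts to look and compute and a tool call to move; the robot and the scene stay as the last step left them, time stands still between calls to the robot, and variables do not carry over. Pictures are saved under pics/ and viewed, at most 14 in all, crops included, and the job is handed in when it is done.

Besides the shell and the picture viewer there is one more tool, called after "Emit:" as a command line: name --argument value ..., lists and objects as JSON in quotes. drive_tool: Moves the arm, as the interface text tells. Its arguments: {"type":"object","properties":{"motion":{"type":"array"}},"required":["motion"]}

```bash
mkdir -p pics; python3 - <<'E'
from bench import arm
import cv2,numpy as np,pickle
s=arm.get_state();print({k:np.round(v,3) for k,v in s.items()})
d={}
for n in("top","side","wrist"):
    f=arm.grab_frame(n);d[n]=f;cv2.imwrite(f"pics/{n}0.png",f["image"][...,::-1])
    print(n,f["K"].round(1).tolist(),f["R"].round(3).tolist(),(-f["R"].T@f["t"]).round(3))
pickle.dump(d,open("f0.pkl","wb"))
E
```

```text
{'clock': np.float64(0.0), 'joint_positions': array([-1.332,  0.481,  1.597, -0.   ,  1.065, -0.047]), 'joint_velocities': array([ 0.   , -0.001,  0.001, -0.001,  0.   , -0.003]), 'joint_efforts': array([-3.0000e-03, -9.5065e+01, -4.3018e+01, -0.0000e+00,  1.2000e-02,
       -0.0000e+00]), 'tcp_pos': array([ 0.183, -0.623,  0.253]), 'ee_rot': array([-3.14 , -0.   ,  0.286]), 'ft_force': array([ 0.463, -0.033,  0.216]), 'moment': array([-0.022, -0.022,  0.005]), 'grip_force': np.float64(0.0), 'gripper_width': np.float64(0.085)}
top [[488.7, 0.0, 273.8], [0.0, 488.7, 207.5], [0.0, 0.0, 1.0]] [[-0.013, -1.0, 0.015], [-0.997, 0.012, -0.082], [0.082, -0.016, -0.997]] [ 0.461 -0.022  1.372]
side [[461.5, 0.0, 281.4], [0.0, 461.5, 205.3], [0.0, 0.0, 1.0]] [[0.972, -0.234, 0.022], [-0.072, -0.388, -0.919], [0.223, 0.891, -0.394]] [ 0.249 -1.176  0.558]
wrist [[312.1, 0.0, 280.0], [0.0, 312.1, 208.2], [0.0, 0.0, 1.0]] [[0.282, -0.959, -0.001], [-0.915, -0.269, 0.301], [-0.289, -0.084, -0.954]] [ 0.258 -0.601  0.374]
```

View pics/top0.png

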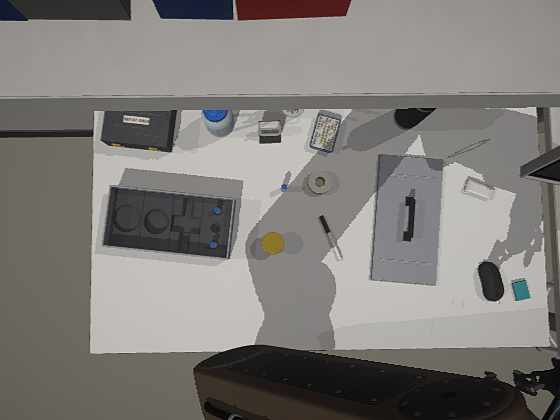

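View pics/side0.png

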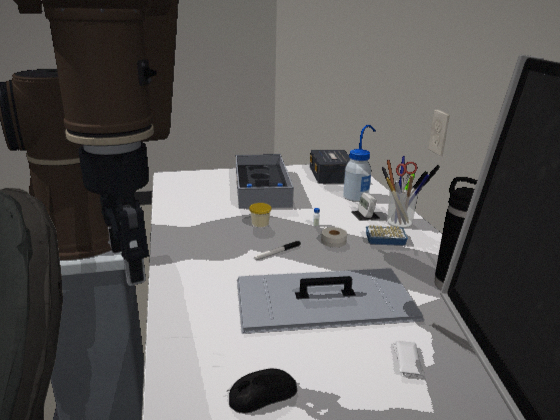

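```bash
python3 - <<'E'
import cv2
im=cv2.imread("pics/top0.png")
def crop(a,b,c,d,k,n):
    z=cv2.resize(im[c:d,a:b],None,fx=k,fy=k,interpolation=cv2.INTER_CUBIC)
    for x in range((a//20+1)*20,b,20):
        cv2.line(z,((x-a)*k,0),((x-a)*k,8),(0,0,255),1);cv2.putText(z,str(x),((x-a)*k-10,20),0,.4,(0,0,255),1)
    for y in range((c//20+1)*20,d,20):
        cv2.line(z,(0,(y-c)*k),(8,(y-c)*k),(0,0,255),1);cv2.putText(z,str(y),(10,(y-c)*k+4),0,.4,(0,0,255),1)
    cv2.imwrite(n,z)
crop(96,246,176,266,5,"pics/ctray.png")
crop(255,450,145,290,4,"pics/cobj.png")
E
```

```text
(no output)
```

View pics/ctray.png

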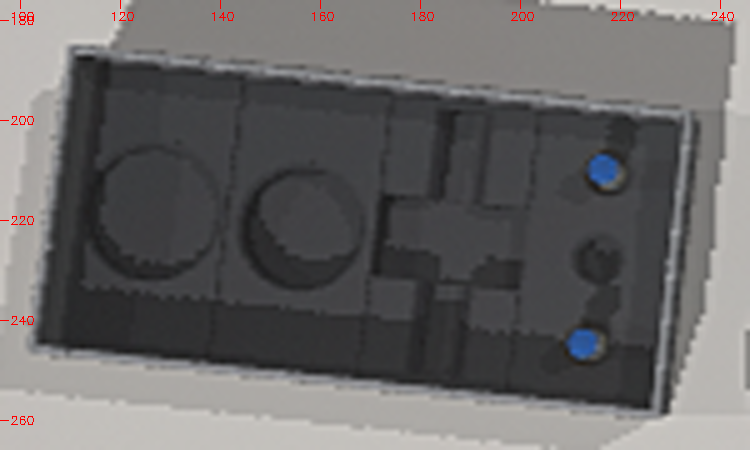

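View pics/cobj.png

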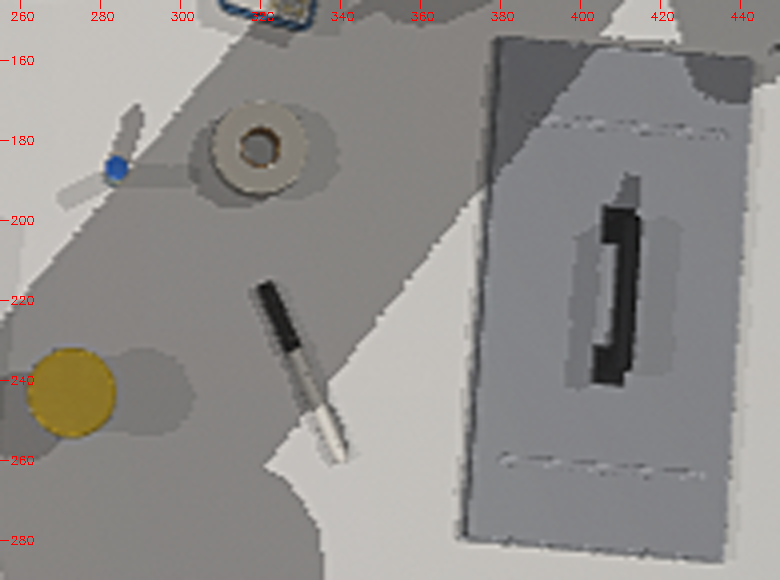

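```bash
cat > h.py <<'E'
import numpy as np,pickle,cv2
def ray(f,uv):
    d=f["R"].T@np.linalg.solve(f["K"],[uv[0],uv[1],1.]);return -f["R"].T@f["t"],d
def atz(f,uv,z):
    c,d=ray(f,uv);return c+d*(z-c[2])/d[2]
def tri(*fu):
    A=np.zeros((3,3));b=np.zeros(3)
    for f,uv in fu:
        c,d=ray(f,uv);d/=np.linalg.norm(d);P=np.eye(3)-np.outer(d,d);A+=P;b+=P@c
    return np.linalg.solve(A,b)
def proj(f,X):
    p=f["K"]@(f["R"]@np.asarray(X)+f["t"]);return p[:2]/p[2]
E
python3 - <<'E'
from h import *
d=pickle.load(open("f0.pkl","rb"));T,S=d["top"],d["side"]
r=lambda x:np.round(x,3)
tc=[atz(T,p,.067) for p in[(110,185.5),(234,198.6),(229,258.4),(102.4,245.6)]]
print("tray",r(np.mean(tc,0)),r(tc)); e=tc[0]-tc[1]+tc[3]-tc[2];print("yaw",np.arctan2(-e[0],e[1]), [r(np.linalg.norm(tc[i]-tc[i-1])) for i in range(4)])
for n,uv,z in[("vial",(284,187),.051),("jar",(272.5,243),.055),("roll",(320,182.3),.026),("m1",(320.3,215.5),.012),("m2",(340.7,260),.012)]:
    X=atz(T,uv,z);print(n,r(X),"side px",r(proj(S,X)))
cc=[atz(T,p,.005) for p in[(379,154),(443,159.5),(436,285.5),(370,280)]]
print("cover",r(np.mean(cc,0)),[r(np.linalg.norm(cc[i]-cc[i-1])) for i in range(4)]);e=cc[0]-cc[3]+cc[1]-cc[2];print("yaw of short side?",np.arctan2(e[1],e[0]))
for uv in[(412,196.5),(408.5,241),]:print("handle",r(atz(T,uv,.052)),r(proj(S,atz(T,uv,.052))))
im=cv2.imread("pics/side0.png")[140:340,220:420];cv2.imwrite("pics/cside.png",cv2.resize(im,None,fx=3,fy=3,interpolation=cv2.INTER_CUBIC))
E
```

```text
tray [0.533 0.238 0.067] [[0.633 0.395 0.067]
 [0.593 0.064 0.067]
 [0.434 0.078 0.067]
 [0.472 0.413 0.067]]
yaw -0.11580195181145234 [np.float64(0.161), np.float64(0.334), np.float64(0.16), np.float64(0.337)]
vial [ 0.625 -0.071  0.051] side px [316.478 208.761]
jar [ 0.474 -0.038  0.055] side px [259.946 206.717]
roll [ 0.64  -0.172  0.026] side px [333.37  232.675]
m1 [ 0.549 -0.173  0.012] side px [299.051 240.743]
m2 [ 0.424 -0.227  0.012] side px [254.871 255.766]
cover [ 0.536 -0.418  0.005] [np.float64(0.356), np.float64(0.183), np.float64(0.356), np.float64(0.185)]
yaw of short side? -0.09920268850358054
handle [ 0.595 -0.42   0.052] [353.495 276.261]
handle [ 0.474 -0.406  0.052] [295.077 279.012]
```

View pics/cside.png

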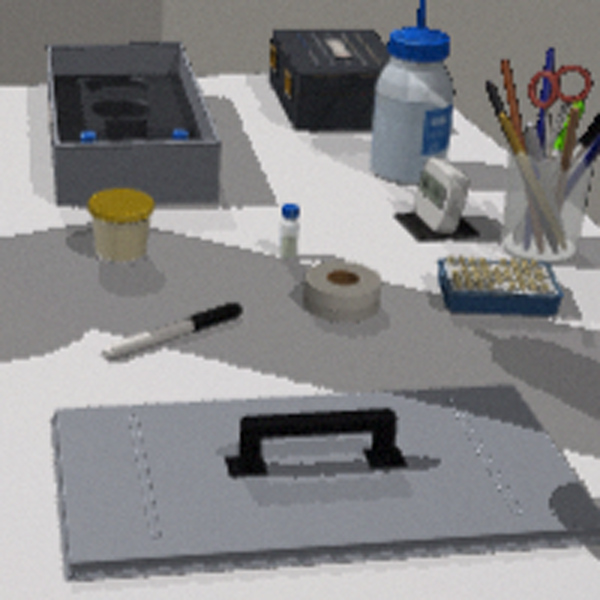

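Emit:
drive_tool --motion '[[[0,0,0,0,0,0.135,1],[0,0,0,0,0,0.135,1],[0,0,0,0,0,0.134,1],[0.0177,-0.0351,0,0,0,0,0.5],[0.0177,-0.0351,0,0,0,0,0.5],[0.0177,-0.0351,0,0,0,0,0.5],[0.0177,-0.0351,0,0,0,0,0.5],[0.0177,-0.0351,0,0,0,0,0.5],[0.0177,-0.0351,0,0,0,0,0.5],[0.0177,-0.0351,0,0,0,0,0.5],[0.0177,-0.0351,0,0,0,0,0.5],[0.0177,-0.0351,0,0,0,0,0.5],[0.0177,-0.0351,0,0,0,0,0.5],[0.0177,-0.0351,0,0,0,0,0.5],[0.0177,-0.0351,0,0,0,0,0.5],[0.0177,-0.0351,0,0,0,0,0.5],[0.0177,-0.0351,0,0,0,0,0.5],[0.0177,-0.0351,0,0,0,0,0.5],[0.0177,-0.0351,0,0,0,0,0.5]]]'

```text
clock: 2.05
tcp_pos: [0.5313, -0.0978, 0.2533]
ee_rot: [3.142, 0.0, -0.118]
ft_force: [0.4, -1.1, -1.0]
gripper_width: 0.043
grip_force: 0.0
```

```bash
cat >> h.py <<'E'
def plan(pos,yaw,st):
    """tool-axis shift (after the turn) and turn about tool z, for a tool pointing down"""
    from scipy.spatial.transform import Rotation as Ro
    p=st["tcp_pos"];y=st["ee_rot"][2]
    R=Ro.from_euler("xyz",[np.pi,0,yaw]).as_matrix()
    dy=(yaw-y+np.pi)%(2*np.pi)-np.pi
    print("tcp",np.round(p,4),np.round(st["ee_rot"],3),"turn z %.3f"%-dy,"shift",(R.T@(np.asarray(pos)-p)).round(4))
E
python3 - <<'E'
from h import *
from bench import arm
f=arm.grab_frame("wrist");pickle.dump(f,open("f1.pkl","wb"));cv2.imwrite("pics/w1.png",f["image"][...,::-1])
d=pickle.load(open("f0.pkl","rb"));T=d["top"]
for n,X in[("vial",(.625,-.071,.051)),("jar",(.474,-.038,.055)),("roll",(.640,-.172,.026)),("m1",(.549,-.173,.012)),("m2",(.424,-.227,.012))]:print(n,proj(f,X).round(1))
plan((.625,-.071,.2),-.118,arm.get_state())
E
```

```text
vial [242.1  96.5]
jar [233.3 243. ]
roll [339.8  69.8]
m1 [343.2 156. ]
m2 [391.4 249. ]
tcp [ 0.5341 -0.094   0.2533] [-3.14e+00 -2.00e-03 -1.17e-01] turn z 0.001 shift [ 0.0875 -0.0335  0.0533]
```

View pics/w1.png

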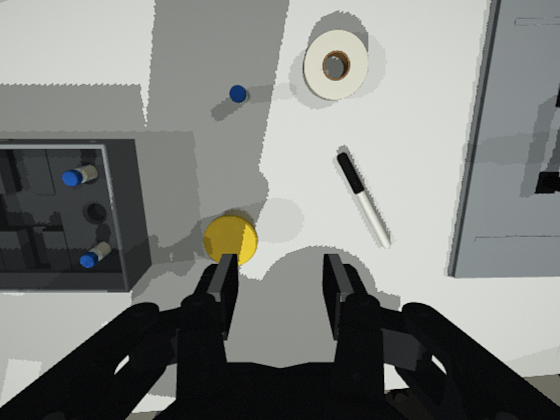

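```bash
python3 - <<'E'
from h import *
from bench import arm
f=arm.grab_frame("wrist");pickle.dump(f,open("f2.pkl","wb"));im=f["image"]
hsv=cv2.cvtColor(im,cv2.COLOR_RGB2HSV)
def blob(lo,hi):
    m=cv2.inRange(hsv,lo,hi);n,l,s,c=cv2.connectedComponentsWithStats(m)
    return [(c[i].round(1),s[i][4],s[i][:4]) for i in range(1,n) if s[i][4]>60]
print("blue",blob((100,120,60),(125,255,255)));print("yel",blob((20,130,80),(35,255,255)))
for n,X in[("vial",(.625,-.071,.051)),("jar",(.474,-.038,.055)),("roll",(.640,-.172,.026)),("m1",(.549,-.173,.012)),("m2",(.424,-.227,.012))]:print(n,proj(f,X).round(1))
plan((.625,-.071,.2),-.118,arm.get_state())
# packed vials expected
th=-.118;ty=np.array([-np.sin(th),np.cos(th)]);tx=np.array([np.cos(th),np.sin(th)])
c=np.array([.533,.238])
for s in(-1,1):
    X=np.r_[c-.123*ty+s*.047*tx,.060];print("pv",X.round(3),proj(f,X).round(1))
print("bore",proj(f,np.r_[c-.123*ty,.029]).round(1))
T=pickle.load(open("f0.pkl","rb"))["top"]
print("top pv",[atz(T,p,.060).round(4) for p in[(216.4,209.8),(212.6,244.6)]])
cv2.imwrite("pics/w2.png",im[...,::-1])
E
```

```text
blue [(array([242.3,  96.3]), np.int32(213), array([235,  88,  16,  17], dtype=int32)), (array([ 76.3, 179.9]), np.int32(261), array([ 67, 172,  20,  17], dtype=int32)), (array([ 91.7, 262. ]), np.int32(184), array([ 84, 254,  16,  16], dtype=int32))]
yel [(array([234.8, 240. ]), np.int32(1934), array([208, 217,  53,  51], dtype=int32))]
vial [246.8  99.4]
jar [237.4 245.2]
roll [344.   72.8]
m1 [347.  158.4]
m2 [394.7 251.1]
tcp [ 0.5328 -0.096   0.2532] [-3.141e+00 -1.000e-03 -1.150e-01] turn z 0.003 shift [ 0.0887 -0.0357  0.0532]
pv [0.472 0.121 0.06 ] [ 96.6 264. ]
pv [0.565 0.11  0.06 ] [ 80.6 181.9]
bore [104.4 215.4]
top pv [array([0.5645, 0.112 , 0.06  ]), array([0.4713, 0.1225, 0.06  ])]
```

```bash
cat >> h.py <<'E'
def blobs(im,lo,hi,amin=60):
    m=cv2.inRange(cv2.cvtColor(im,cv2.COLOR_RGB2HSV),lo,hi);n,l,s,c=cv2.connectedComponentsWithStats(m)
    return [c[i] for i in range(1,n) if s[i][4]>amin]
BLUE=((100,120,60),(125,255,255));YEL=((20,130,80),(35,255,255))
E
python3 - <<'E'
from h import *
from bench import arm
for k in range(6):
    f=arm.grab_frame("wrist");s=arm.get_state()
    b=sorted(blobs(f["image"],*BLUE),key=lambda c:-c[0]);j=blobs(f["image"],*YEL)[0]
    print(s["tcp_pos"].round(4),s["ee_rot"].round(4),(-f["R"].T@f["t"]).round(4),b[0].round(1),atz(f,b[0],.051)[:2].round(4),[atz(f,c,.060)[:2].round(4) for c in b[1:]],atz(f,j,.055)[:2].round(4))
for n in("top","top","side","side"):
    f=arm.grab_frame(n);b=blobs(f["image"],*BLUE,15);print(n,(-f["R"].T@f["t"]).round(4),[c.round(1) for c in b])
    if n=="top":print([atz(f,c,.055)[:2].round(4) for c in b],[ (c.round(1),atz(f,c,.055)[:2].round(4)) for c in blobs(f["image"],*YEL,100)])
E
```

```text
[ 0.5315 -0.0975  0.253 ] [-3.1414e+00  2.0000e-04 -1.1510e-01] [ 0.6098 -0.1041  0.3747] [239.9  94.9] [ 0.6283 -0.0668] [array([0.4753, 0.1259]), array([0.5678, 0.114 ])] [ 0.4805 -0.0358]
[ 0.5308 -0.0986  0.253 ] [ 3.1415e+00  6.0000e-04 -1.1610e-01] [ 0.6086 -0.1056  0.3745] [238.1  93.5] [ 0.6283 -0.067 ] [array([0.4752, 0.1255]), array([0.5677, 0.1139])] [ 0.4804 -0.0358]
[ 0.5303 -0.0993  0.253 ] [ 3.1415e+00  8.0000e-04 -1.1730e-01] [ 0.6079 -0.1067  0.3744] [236.7  92.8] [ 0.6282 -0.0669] [array([0.4754, 0.1254]), array([0.5676, 0.114 ])] [ 0.4803 -0.0356]
[ 0.5302 -0.0998  0.2531] [ 3.1415e+00  6.0000e-04 -1.1840e-01] [ 0.6075 -0.1075  0.3744] [235.6  92.4] [ 0.6283 -0.0668] [array([0.4756, 0.1253]), array([0.5676, 0.1138])] [ 0.4802 -0.0355]
[ 0.5302 -0.1001  0.2532] [ 3.1415e+00  4.0000e-04 -1.1900e-01] [ 0.6073 -0.1081  0.3745] [235.3  92.3] [ 0.6283 -0.0671] [array([0.4756, 0.1253]), array([0.5677, 0.114 ])] [ 0.4802 -0.0356]
[ 0.5302 -0.1002  0.2533] [ 3.1415e+00  3.0000e-04 -1.1940e-01] [ 0.6073 -0.1084  0.3746] [234.8  92.3] [ 0.6284 -0.0669] [array([0.4755, 0.1253]
[... 325 characters left out ...]
278.7, 244.1]), array([ 0.4704, -0.0543]))]
top [ 0.4613 -0.0217  1.3722] [array([194.2,   8.5]), array([14.4, 15.7]), array([214.7, 114.6]), array([216.1, 209.3]), array([211.8, 244.3])]
[array([1.1291, 0.1722]), array([1.1116, 0.6697]), array([0.8267, 0.1161]), array([0.5663, 0.1132]), array([0.4722, 0.1251])] [(array([278.7, 244.1]), array([ 0.4704, -0.0543]))]
side [ 0.249 -1.176  0.558] [array([360.3, 149.4]), array([364.9, 183.3]), array([248.9, 185.2]), array([279.6, 184.2]), array([316.3, 210. ]), array([389.1, 241. ])]
side [ 0.249 -1.176  0.558] [array([360.3, 149.4]), array([364.9, 183.4]), array([248.8, 185.2]), array([279.5, 184.2]), array([316.3, 210. ]), array([388.6, 241.1])]
```

Emit:
drive_tool --motion '[[[0.0231,-0.0105,0,0,0,0,0.5],[0.0231,-0.0105,0,0,0,0,0.5],[0.0231,-0.0106,0,0,0,0,0.5],[0.0231,-0.0106,0,0,0,0,0.5],[0,0,0.02,0,0,0,0.5],[0,0,0.03,0,0,0,0.5],[0,0,0.03,0,0,0,0.5],[0,0,0.03,0,0,0,0.5],[0,0,0.03,0,0,0,0.5],[0,0,0.03,0,0,0,0.5],[0,0,0.02,0,0,0,0.5],[0,0,0.013,0,0,0,0.5],[0,0,0.005,0,0,0,0.5],[0,0,0,0,0,0,0.5],[0,0,0,0,0,0,0.4],[0,0,0,0,0,0,0.3],[0,0,0,0,0,0,0.2],[0,0,0,0,0,0,0.1],[0,0,0,0,0,0,0],[0,0,0,0,0,0,0]]]'

```text
clock: 4.65
tcp_pos: [0.628, -0.0683, 0.0462]
ee_rot: [-3.142, -0.001, -0.118]
ft_force: [-1.1, 1.0, 7.2]
gripper_width: 0.0146
grip_force: 58.4
```

```bash
python3 - <<'E'
from h import *
from bench import arm
f=arm.grab_frame("wrist");pickle.dump(f,open("f3.pkl","wb"));s=arm.get_state()
b=blobs(f["image"],*BLUE);print([x.round(1) for x in b],[atz(f,x,.051).round(4) for x in b],s["tcp_pos"],s["ee_rot"],s["gripper_width"],s["grip_force"],s["ft_force"])
print("tcp px",proj(f,np.r_[s["tcp_pos"][:2],.051]))
cv2.imwrite("pics/w3.png",f["image"][...,::-1])
E
```

```text
[array([507.5,   7.6]), array([279.7, 294.1])] [array([ 0.7279, -0.1542,  0.051 ]), array([ 0.6301, -0.0677,  0.051 ])] [ 0.62800936 -0.06834096  0.04624233] [-3.14159108e+00 -1.36122204e-03 -1.18174825e-01] 0.014843875469144981 58.3573392033577 [-0.84750189 -0.05007839  7.37119015]
tcp px [281.88902401 298.20778042]
```

View pics/w3.png

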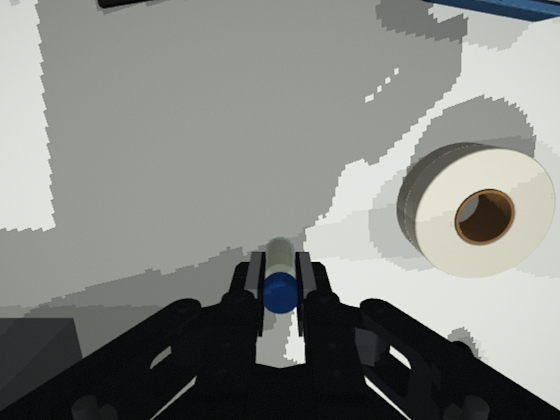

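Emit:
drive_tool --motion '[[[0,0,-0.01,0,0,0,0],[0,0,-0.025,0,0,0,0],[0,0,-0.03,0,0,0,0],[0,0,-0.03,0,0,0,0],[0,0,-0.02,0,0,0,0],[-0.0096,-0.0142,0,0,0,0,0],[-0.018,-0.025,0,0,0,0,0],[-0.02,-0.027,0,0,0,0,0],[-0.02,-0.027,0,0,0,0,0],[-0.02,-0.027,0,0,0,0,0],[-0.02,-0.027,0,0,0,0,0],[-0.015,-0.02,0,0,0,0,0],[-0.005,-0.007,0,0,0,0,0],[0,0,0,0,0,0,0],[0,0,0,0,0,0,0],[0,0,0,0,0,0,0],[0,0,0,0,0,0,0],[0,0,0,0,0,0,0],[0,0,0,0,0,0,0],[0,0,0,0,0,0,0]]]'

```text
clock: 6.7
tcp_pos: [0.5214, 0.1195, 0.1603]
ee_rot: [3.142, -0.0, -0.119]
ft_force: [0.6, -0.4, -0.9]
gripper_width: 0.0146
grip_force: 58.5
```

```bash
python3 - <<'E'
from h import *
from bench import arm
f=arm.grab_frame("wrist");pickle.dump(f,open("f4.pkl","wb"));s=arm.get_state()
print(s["tcp_pos"].round(4),s["ee_rot"].round(3),s["gripper_width"],s["ft_force"].round(1))
b=sorted(blobs(f["image"],*BLUE),key=lambda c:c[0]);print([x.round(1) for x in b],[atz(f,x,.060).round(4) for x in b])
print("held",[atz(f,x,s["tcp_pos"][2]+.006).round(4) for x in b])
cv2.imwrite("pics/w4.png",f["image"][...,::-1])
E
```

```text
[0.5213 0.1196 0.1603] [ 3.142  0.    -0.118] 0.015031061002933735 [-0.3  0.6  0.2]
[array([277.9, 156.2]), array([279.8, 292.8])] [array([0.5675, 0.1162, 0.06  ]), array([0.4572, 0.128 , 0.06  ])]
held [array([0.5823, 0.1138, 0.1663]), array([0.5249, 0.12  , 0.1663])]
```

View pics/w4.png

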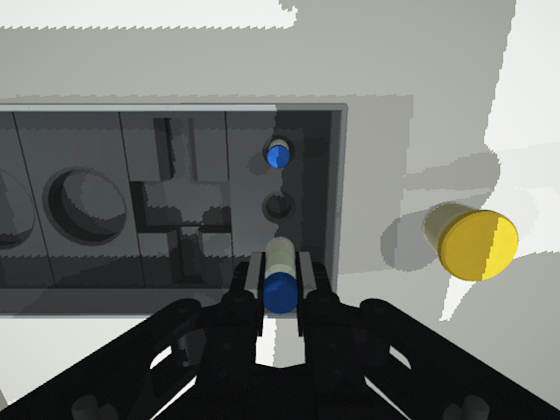

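```bash
python3 - <<'E'
from h import *
f=pickle.load(open("f4.pkl","rb"))
print("bore",atz(f,(277,205),.029),"foot",atz(f,(281,243),.116), "held cap", atz(f,(279.8,292.8),.166))
g=pickle.load(open("f2.pkl","rb"));print(atz(g,(98.5,211.5),.029))
for R in (.0325,.036):
  a=np.linspace(0,6.28,9)
z=cv2.resize(f["image"][180:260,230:330],None,fx=6,fy=6);cv2.imwrite("pics/c4.png",z[...,::-1])
E
```

```text
bore [0.52234895 0.12264405 0.029     ] foot [0.52551606 0.11919582 0.116     ] held cap [0.52472606 0.11999583 0.166     ]
[0.52405397 0.12134341 0.029     ]
```

View pics/c4.png

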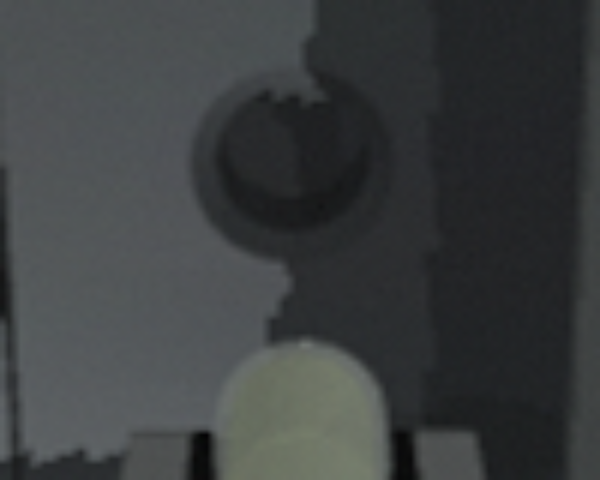

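Emit:
drive_tool --motion '[[[-0.0035,-0.0014,0,0,0,0,0],[0,0,0.02,0,0,0,0],[0,0,0.025,0,0,0,0],[0,0,0.02,0,0,0,0],[0,0,0.01,0,0,0,0],[0,0,0.006,0,0,0,0],[0,0,0.006,0,0,0,0],[0,0,0.006,0,0,0,0],[0,0,0.006,0,0,0,0],[0,0,0.005,0,0,0,0],[0,0,0,0,0,0,0],[0,0,0,0,0,0,0]]]'

```text
clock: 7.95
tcp_pos: [0.518, 0.1215, 0.0563]
ee_rot: [3.142, 0.0, -0.118]
ft_force: [0.6, 0.4, 0.5]
gripper_width: 0.0149
grip_force: 58.5
```

Emit:
drive_tool --motion '[[[0,0,0,0,0,0,0.2],[0,0,0,0,0,0,0.32],[0,0,0,0,0,0,0.32],[0,0,-0.01,0,0,0,0.32],[0,0,-0.03,0,0,0,0.32],[0,0,-0.03,0,0,0,0.32],[0,0,-0.03,0,0,-0.1428,0.5],[0,0,-0.03,0,0,-0.1428,0.8],[0,0,-0.02,0,0,-0.1428,1],[0,0,0,0,0,-0.1428,1],[0,0,0,0,0,-0.1428,1],[0,0,0,0,0,-0.1428,1],[0,0,0,0,0,-0.1428,1],[0,0,0,0,0,-0.1428,1],[0,0,0,0,0,-0.1428,1],[0,0,0,0,0,-0.1428,1],[0,0,0,0,0,-0.143,1]]]'

```text
clock: 9.65
tcp_pos: [0.5178, 0.1215, 0.2071]
ee_rot: [3.141, -0.0, 1.459]
ft_force: [-0.3, -0.4, -0.4]
gripper_width: 0.0853
grip_force: 0.0
```

Emit:
drive_tool --motion '[[[-0.0286,-0.0035,0,0,0,0,1],[-0.035,-0.005,0,0,0,0,1],[-0.035,-0.005,0,0,0,0,1],[-0.035,-0.005,0,0,0,0,1],[-0.025,-0.003,0,0,0,0,1],[0,0,0,0,0,0,1],[0,0,0,0,0,0,1],[0,0,0,0,0,0,1],[0,0,0,0,0,0,1]]]'

```text
clock: 10.55
tcp_pos: [0.4781, -0.0327, 0.2065]
ee_rot: [3.141, -0.0, 1.454]
ft_force: [0.7, 1.0, -0.2]
gripper_width: 0.0853
grip_force: 0.0
```

```bash
python3 - <<'E'
from h import *
from bench import arm
f=arm.grab_frame("wrist");pickle.dump(f,open("f5.pkl","wb"));s=arm.get_state()
print(s["tcp_pos"].round(4),s["ee_rot"].round(3),s["gripper_width"],s["ft_force"].round(1))
b=blobs(f["image"],*BLUE);print([x.round(1) for x in b],[atz(f,x,.060).round(4) for x in b])
print([(x.round(1),atz(f,x,.055).round(4)) for x in blobs(f["image"],*YEL)])
cv2.imwrite("pics/w5.png",f["image"][...,::-1])
g=pickle.load(open("f4.pkl","rb"));print([(x.round(1),atz(g,x,.055).round(4)) for x in blobs(g["image"],*YEL)])
E
```

```text
[ 0.4781 -0.0327  0.2064] [ 3.142 -0.     1.454] 0.0850277315733707 [-0.2  0.2 -0. ]
[array([248.3,   3.1]), array([307.3,   3.1]), array([372.5,   3.5]), array([523.6, 288.3])] [array([0.4732, 0.1224, 0.06  ]), array([0.5169, 0.1172, 0.06  ]), array([0.5652, 0.1113, 0.06  ]), array([ 0.7054, -0.1493,  0.06  ])]
[(array([276.9, 199.3]), array([ 0.476 , -0.0324,  0.055 ]))]
[(array([477.5, 244.6]), array([ 0.4788, -0.032 ,  0.055 ]))]
```

View pics/w5.png

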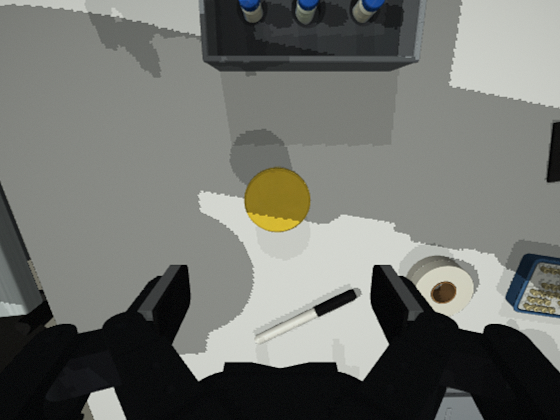

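Emit:
drive_tool --motion '[[[0,0,0.02,0,0,0,1],[0,0,0.03,0,0,0,1],[0,0,0.03,0,0,0,1],[0,0,0.03,0,0,0,1],[0,0,0.025,0,0,0,1],[0,0,0.015,0,0,0,1],[0,0,0.008,0,0,0,1],[0,0,0.003,0,0,0,1],[0,0,0,0,0,0,1],[0,0,0,0,0,0,0.9],[0,0,0,0,0,0,0.8],[0,0,0,0,0,0,0.7],[0,0,0,0,0,0,0.6],[0,0,0,0,0,0,0.5],[0,0,0,0,0,0,0.5],[0,0,0,0,0,0,0.5]]]'

```text
clock: 12.2
tcp_pos: [0.4783, -0.0336, 0.0464]
ee_rot: [3.14, 0.0, 1.453]
ft_force: [-3.8, -0.4, 23.9]
gripper_width: 0.0568
grip_force: 58.7
```

```bash
python3 - <<'E'
from h import *
from bench import arm
f=arm.grab_frame("wrist");pickle.dump(f,open("f6.pkl","wb"));s=arm.get_state()
print(s["tcp_pos"].round(4),s["ee_rot"].round(3),s["gripper_width"],s["grip_force"],s["ft_force"].round(1))
m=cv2.inRange(cv2.cvtColor(f["image"],cv2.COLOR_RGB2HSV),*YEL)
c=max(cv2.findContours(m,0,2)[0],key=cv2.contourArea);(u,v),r=cv2.minEnclosingCircle(c);print(u,v,r,atz(f,(u,v),.055).round(4),proj(f,np.r_[s["tcp_pos"][:2],.055]))
# roll estimate at earlier frames
for n,uv in(("f5.pkl",(442,281)),("f2.pkl",(340,69))):
    g=pickle.load(open(n,"rb"));print("roll",atz(g,uv,.026).round(4))
E
```

```text
[ 0.4783 -0.0336  0.0464] [3.14  0.    1.453] 0.05747036914775038 58.662850735431675 [-4.1  0.4 23.2]
279.63763427734375 299.35406494140625 71.04933166503906 [ 0.479  -0.0315  0.055 ] [278.57362765 303.82132954]
roll [ 0.6432 -0.1541  0.026 ]
roll [ 0.6441 -0.1681  0.026 ]
```

Emit:
drive_tool --motion '[[[0,0,-0.01,0,0,0,0.5],[0,0,-0.026,0,0,0,0.5],[0,0,-0.03,0,0,0,0.5],[0,0,-0.03,0,0,0,0.5],[0,0,-0.03,0,0,0,0.5],[0.0206,0.0025,0,0,0,0,0.5],[0.03,0.0025,0,0,0,0,0.5],[0.04,0.003,0,0,0,0,0.5],[0.04,0.003,0,0,0,0,0.5],[0.04,0.003,0,0,0,0,0.5],[0.04,0.003,0,0,0,0,0.5],[0.04,0.003,0,0,0,0,0.5],[0.03,0.002,0,0,0,0,0.5],[0.025,0.0015,0,0,0,0,0.5],[0.01,0.001,0,0,0,0,0.5],[0.005,0,0,0,0,0,0.5],[0,0,0,0,0,0,0.5],[0,0,0,0,0,0,0.5],[0,0,0,0,0,0,0.5],[0,0,0,0,0,0,0.5]]]'

```text
clock: 14.25
tcp_pos: [0.5401, 0.2813, 0.1714]
ee_rot: [-3.142, 0.0, 1.452]
ft_force: [0.6, -0.8, -0.7]
gripper_width: 0.057
grip_force: 63.9
```

```bash
python3 - <<'E'
from h import *
from bench import arm
f=arm.grab_frame("wrist");pickle.dump(f,open("f7.pkl","wb"));s=arm.get_state()
print(s["tcp_pos"].round(4),s["ee_rot"].round(3),s["gripper_width"],s["grip_force"],s["ft_force"].round(1))
m=cv2.inRange(cv2.cvtColor(f["image"],cv2.COLOR_RGB2HSV),*YEL)
c=max(cv2.findContours(m,0,2)[0],key=cv2.contourArea);(u,v),r=cv2.minEnclosingCircle(c);print(u,v,r,atz(f,(u,v),s["tcp_pos"][2]+.0095).round(4))
im=f["image"][...,::-1].copy()
th=-.118;ty=np.array([-np.sin(th),np.cos(th)]);c0=np.array([.520,.121])
for q in((.54,.283),):
  for R in(.0325,.0355):
    p=np.array([proj(f,(q[0]+R*np.cos(a),q[1]+R*np.sin(a),.029)) for a in np.linspace(0,6.283,60)])
    cv2.polylines(im,[np.int32(p*8)],True,(0,0,255) if R>.033 else (0,255,0),1,cv2.LINE_AA,3)
cv2.imwrite("pics/w7.png",cv2.convertScaleAbs(im,alpha=1.6))
g=pickle.load(open("f4.pkl","rb"));print(atz(g,(88,205),.029))
E
```

```text
[0.5401 0.2814 0.1714] [-3.142  0.     1.452] 0.057042218865102884 63.906263500393834 [ 0.3 -0.4  0. ]
279.6352233886719 299.0243225097656 70.96253967285156 [0.5409 0.2841 0.1809]
[0.54132148 0.28141424 0.029     ]
```

View pics/w7.png

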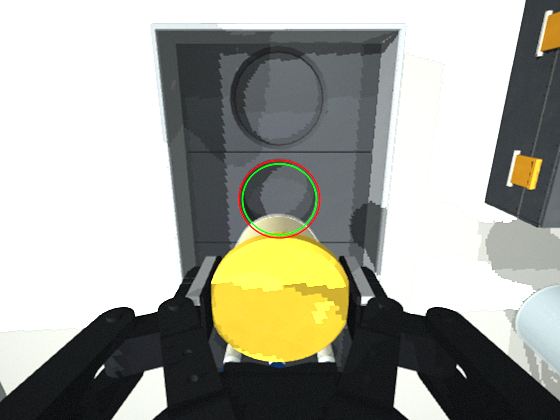

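Emit:
drive_tool --motion '[[[-0.001,-0.0005,0.01,0,0,0,0.5],[0,0,0.025,0,0,0,0.5],[0,0,0.025,0,0,0,0.5],[0,0,0.015,0,0,0,0.5],[0,0,0.008,0,0,0,0.5],[0,0,0.006,0,0,0,0.5],[0,0,0.006,0,0,0,0.5],[0,0,0.006,0,0,0,0.5],[0,0,0.006,0,0,0,0.5],[0,0,0.005,0,0,0,0.5],[0,0,0.003,0,0,0,0.5],[0,0,0,0,0,0,0.5],[0,0,0,0,0,0,0.5]]]'

```text
clock: 15.6
tcp_pos: [0.5395, 0.2811, 0.0564]
ee_rot: [3.142, -0.0, 1.453]
ft_force: [-0.2, 0.0, 0.0]
gripper_width: 0.0574
grip_force: 63.9
```

Emit:
drive_tool --motion '[[[0,0,0,0,0,0,0.75],[0,0,0,0,0,0,0.9],[0,0,0,0,0,0,1],[0,0,0,0,0,0,1],[0,0,-0.01,0,0,0,1],[0,0,-0.03,0,0,0,1],[0,0,-0.04,0,0,0,1],[0,0,-0.04,0,0,0,1],[0,0,-0.03,0,0,0,1]]]'

```text
clock: 16.5
tcp_pos: [0.5398, 0.2813, 0.2096]
ee_rot: [3.14, -0.001, 1.453]
ft_force: [1.5, 0.0, -0.2]
gripper_width: 0.0856
grip_force: 0.0
```

Emit:
drive_tool --motion '[[[-0.0247,0.0085,0,0,0,0,1],[-0.04,0.014,0,0,0,0,1],[-0.04,0.014,0,0,0,0,1],[-0.04,0.014,0,0,0,0,1],[-0.04,0.014,0,0,0,0,1],[-0.04,0.014,0,0,0,0,1],[-0.04,0.014,0,0,0,0,1],[-0.04,0.014,0,0,0,0,1],[-0.04,0.014,0,0,0,0,1],[-0.04,0.014,0,0,0,0,1],[-0.03,0.012,0,0,0,0,1],[-0.02,0.009,0,0,0,0,1],[0,0,0,0,0,0,1],[0,0,0,0,0,0,1],[0,0,0,0,0,0,1],[0,0,0,0,0,0,1]]]'

```text
clock: 18.1
tcp_pos: [0.6425, -0.1676, 0.2065]
ee_rot: [-3.141, -0.0, 1.454]
ft_force: [-0.3, 0.3, 0.8]
gripper_width: 0.0854
grip_force: 0.0
```

```bash
python3 - <<'E'
from h import *
from bench import arm
f=arm.grab_frame("wrist");pickle.dump(f,open("f8.pkl","wb"));s=arm.get_state()
print(s["tcp_pos"].round(4),s["ee_rot"].round(3),s["gripper_width"],s["ft_force"].round(1))
im=f["image"][...,::-1].copy()
q=(.643,-.169);R=.033
p=np.array([proj(f,(q[0]+R*np.cos(a),q[1]+R*np.sin(a),.026)) for a in np.linspace(0,6.283,60)])
cv2.polylines(im,[np.int32(p*8)],True,(0,0,255),1,cv2.LINE_AA,3)
print(p.min(0),p.max(0))
cv2.imwrite("pics/w8.png",im)
E
```

```text
[ 0.6426 -0.1678  0.2065] [-3.141 -0.     1.454] 0.0855098008919889 [-0.4 -0.3 -0.1]
[247.01182163 159.57557023] [313.11485352 223.61851922]
```

View pics/w8.png

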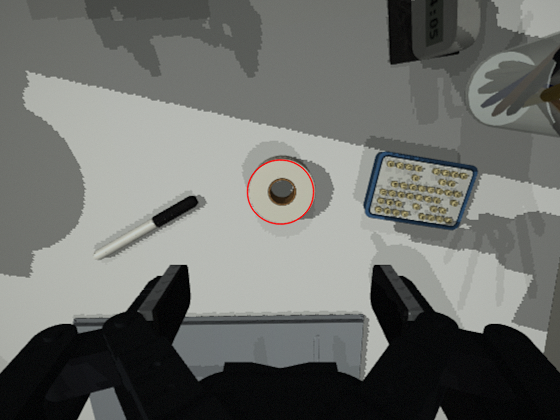

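Emit:
drive_tool --motion '[[[-0.0012,0.0004,0.02,0,0,0,1],[0,0,0.03,0,0,0,1],[0,0,0.03,0,0,0,1],[0,0,0.03,0,0,0,1],[0,0,0.03,0,0,0,1],[0,0,0.0175,0,0,0,1],[0,0,0.01,0,0,0,1],[0,0,0.006,0,0,0,1],[0,0,0,0,0,0,1],[0,0,0,0,0,0,1],[0,0,0,0,0,0,0.9],[0,0,0,0,0,0,0.8],[0,0,0,0,0,0,0.7],[0,0,0,0,0,0,0.6],[0,0,0,0,0,0,0.6],[0,0,0,0,0,0,0.6]]]'

```text
clock: 19.75
tcp_pos: [0.6435, -0.1703, 0.0341]
ee_rot: [3.14, 0.0, 1.453]
ft_force: [-3.6, 0.4, 13.4]
gripper_width: 0.0636
grip_force: 62.4
```

Emit:
drive_tool --motion '[[[0,0,-0.01,0,0,0,0.6],[0,0,-0.03,0,0,0,0.6],[0,0,-0.04,0,0,0,0.6],[0,0,-0.04,0,0,0,0.6],[0,0,-0.02,0,0,0,0.6],[0.0173,-0.0053,0,0,0,0,0.6],[0.035,-0.01,0,0,0,0,0.6],[0.045,-0.0135,0,0,0,0,0.6],[0.045,-0.0135,0,0,0,0,0.6],[0.045,-0.0135,0,0,0,0,0.6],[0.045,-0.0135,0,0,0,0,0.6],[0.045,-0.0135,0,0,0,0,0.6],[0.045,-0.0135,0,0,0,0,0.6],[0.045,-0.0135,0,0,0,0,0.6],[0.045,-0.0135,0,0,0,0,0.6],[0.045,-0.0135,0,0,0,0,0.6],[0.035,-0.01,0,0,0,0,0.6],[0.015,-0.0055,0,0,0,0,0.6],[0.01,-0.003,0,0,0,0,0.6],[0,0,0,0,0,0,0.6]]]'

```text
clock: 21.75
tcp_pos: [0.5489, 0.3623, 0.1723]
ee_rot: [-3.141, 0.0, 1.454]
ft_force: [-0.4, 0.0, -0.3]
gripper_width: 0.0633
grip_force: 65.8
```

Emit:
drive_tool --motion '[[[0,0,0,0,0,0,0.6],[0,0,0,0,0,0,0.6],[0,0,0,0,0,0,0.6]]]'

```text
clock: 22.05
tcp_pos: [0.55, 0.3608, 0.1729]
ee_rot: [-3.142, 0.0, 1.451]
ft_force: [-0.3, -0.3, -0.5]
gripper_width: 0.0629
grip_force: 65.8
```

```bash
python3 - <<'E'
from h import *
from bench import arm
f=arm.grab_frame("wrist");pickle.dump(f,open("f9.pkl","wb"));s=arm.get_state()
print(s["tcp_pos"].round(4),s["ee_rot"].round(3),s["gripper_width"],s["ft_force"].round(1))
im=cv2.convertScaleAbs(f["image"][...,::-1],alpha=1.6)
def circ(q,R,z,col):
    p=np.array([proj(f,(q[0]+R*np.cos(a),q[1]+R*np.sin(a),z)) for a in np.linspace(0,6.283,60)])
    cv2.polylines(im,[np.int32(p*8)],True,col,1,cv2.LINE_AA,3)
circ((.5495,.3645),.039,.029,(0,0,255))
circ((.5495,.3645),.033,s["tcp_pos"][2]-.0335+.026,(0,255,0))
cv2.imwrite("pics/w9.png",im)
E
```

```text
[0.5499 0.3609 0.1728] [-3.142  0.     1.452] 0.06312104734357978 [ 0.2 -0.8 -0.5]
```

View pics/w9.png

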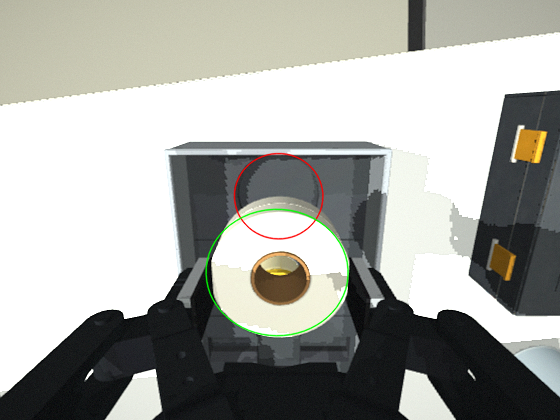

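```bash
python3 - <<'E'
from h import *
f=pickle.load(open("f7.pkl","rb"))
print(atz(f,(277,96.5),.029))
f=pickle.load(open("f9.pkl","rb"))
z=cv2.resize(cv2.convertScaleAbs(f["image"][135:225,160:400],alpha=2.6),None,fx=3,fy=3,interpolation=2);cv2.imwrite("pics/c9.png",z[...,::-1])
print("held",atz(f,(280.5,273),.165))
E
```

```text
[0.54867721 0.3685402  0.029     ]
held [0.55145422 0.36586896 0.165     ]
```

View pics/c9.png

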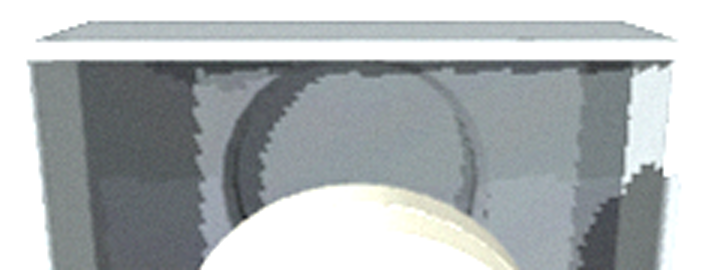

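Emit:
drive_tool --motion '[[[0,-0.0028,0.01,0,0,0,0.6],[0,0,0.025,0,0,0,0.6],[0,0,0.025,0,0,0,0.6],[0,0,0.02,0,0,0,0.6],[0,0,0.01,0,0,0,0.6],[0,0,0.005,0,0,0,0.6],[0,0,0.005,0,0,0,0.6],[0,0,0.005,0,0,0,0.6],[0,0,0.005,0,0,0,0.6],[0,0,0.004,0,0,0,0.6],[0,0,0.003,0,0,0,0.6],[0,0,0.002,0,0,0,0.6],[0,0,0,0,0,0,0.6]]]'

```text
clock: 23.4
tcp_pos: [0.5467, 0.3621, 0.0536]
ee_rot: [-3.141, 0.0, 1.453]
ft_force: [0.7, -0.7, -0.3]
gripper_width: 0.0635
grip_force: 65.8
```

Emit:
drive_tool --motion '[[[0,0,0,0,0,0,0.75],[0,0,0,0,0,0,0.9],[0,0,0,0,0,0,1],[0,0,0,0,0,0,1],[0,0,-0.01,0,0,0,1],[0,0,-0.03,0,0,0,1],[0,0,-0.04,0,0,0,1],[0,0,-0.04,0,0,0,1],[0,0,-0.03,0,0,0,1],[0,0,0,0,0,0,1]]]'

```text
clock: 24.4
tcp_pos: [0.5488, 0.3634, 0.2094]
ee_rot: [3.136, -0.005, 1.453]
ft_force: [1.5, -0.4, 0.3]
gripper_width: 0.0853
grip_force: 0.0
```

```bash
python3 - <<'E'
from h import *
from bench import arm
f=pickle.load(open("f8.pkl","rb"));g=pickle.load(open("f2.pkl","rb"))
for q,a,b in((f,(201,199),(95,256.5)),(g,(342.5,152.5),(390,246))):
    A,B=atz(q,a,.009),atz(q,b,.009);d=A-B;print(A.round(4),B.round(4),((A+B)/2).round(4),np.linalg.norm(d),np.arctan2(d[1],d[0]))
plan((.490,-.197,.205),.408,arm.get_state())
E
```

```text
[ 0.5583 -0.1706  0.009 ] [ 0.4267 -0.2229  0.009 ] [ 0.4925 -0.1968  0.009 ] 0.14163998661068444 0.37855381186175524
[ 0.556  -0.1688  0.009 ] [ 0.4304 -0.2222  0.009 ] [ 0.4932 -0.1955  0.009 ] 0.13649142799828978 0.4018081845679463
tcp [0.5488 0.3634 0.2094] [ 3.136 -0.005  1.453] turn z 1.045 shift [-0.2764  0.4911  0.0044]
```

Emit:
drive_tool --motion '[[[0,0,0,0,0,0.1497,1],[0,0,0,0,0,0.1497,1],[0,0,0,0,0,0.1497,1],[0,0,0,0,0,0.1497,1],[0,0,0,0,0,0.1497,1],[0,0,0,0,0,0.1497,0.6],[0,0,0,0,0,0.1497,0.5]]]'

```text
clock: 25.1
tcp_pos: [0.5465, 0.362, 0.2037]
ee_rot: [3.142, 0.0, 0.399]
ft_force: [-0.7, 0.7, -0.1]
gripper_width: 0.0591
grip_force: 0.0
```

Emit:
drive_tool --motion '[[[-0.0119,0.0219,0,0,0,0,0.5],[-0.022,0.04,0,0,0,0,0.5],[-0.022,0.04,0,0,0,0,0.5],[-0.022,0.04,0,0,0,0,0.5],[-0.022,0.04,0,0,0,0,0.5],[-0.022,0.04,0,0,0,0,0.5],[-0.022,0.04,0,0,0,0,0.5],[-0.022,0.04,0,0,0,0,0.5],[-0.022,0.04,0,0,0,0,0.5],[-0.022,0.04,0,0,0,0,0.5],[-0.022,0.04,0,0,0,0,0.5],[-0.022,0.04,0,0,0,0,0.5],[-0.016,0.03,0,0,0,0,0.5],[0,0,0,0,0,0,0.5],[0,0,0,0,0,0,0.5],[0,0,0,0,0,0,0.5],[0,0,0,0,0,0,0.5]]]'

```text
clock: 26.8
tcp_pos: [0.4925, -0.1951, 0.2038]
ee_rot: [-3.141, 0.0, 0.406]
ft_force: [-0.1, 0.5, -0.5]
gripper_width: 0.0423
grip_force: 0.0
```

```bash
python3 - <<'E'
from h import *
from bench import arm
f=arm.grab_frame("wrist");pickle.dump(f,open("f10.pkl","wb"));s=arm.get_state()
print(s["tcp_pos"].round(4),s["ee_rot"].round(3),s["gripper_width"])
im=f["image"]; im2=im.copy()
u,v=proj(f,(.4925,-.1965,.009)).astype(int);print(u,v)
# marker pixels: bright or black vs. desk - fit by hand from contour of cap and barrel
g=cv2.cvtColor(im,cv2.COLOR_RGB2GRAY)
z=cv2.resize(im[v-90:v+90,u-120:u+120],None,fx=3,fy=3,interpolation=2)
cv2.imwrite("pics/c10.png",z[...,::-1]);print("crop origin",u-120,v-90)
t=arm.grab_frame("top");cv2.imwrite("pics/top10.png",cv2.resize(cv2.convertScaleAbs(t["image"][176:266,96:246],alpha=1.6),None,fx=5,fy=5,interpolation=2)[...,::-1])
E
```

```text
[ 0.4926 -0.1952  0.2038] [-3.141  0.     0.406] 0.04251599405445504
281 188
crop origin 161 98
```

View pics/c10.png

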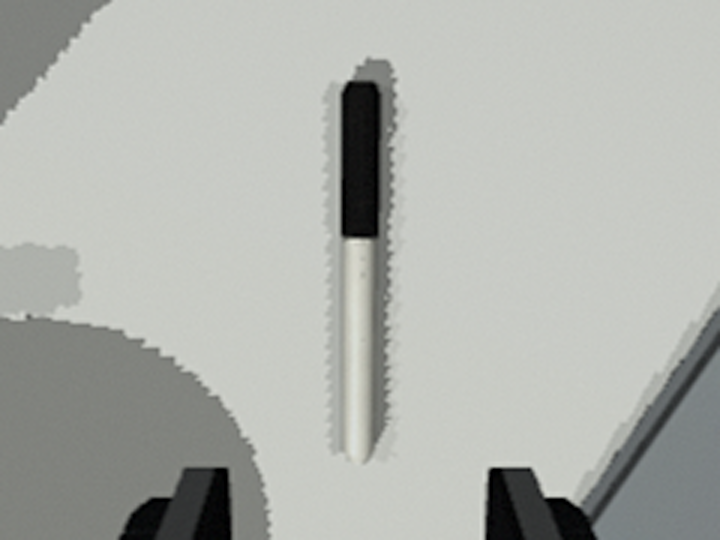

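Emit:
drive_tool --motion '[[[-0.0006,0.0012,0.02,0,0,0,0.5],[0,0,0.03,0,0,0,0.5],[0,0,0.03,0,0,0,0.5],[0,0,0.03,0,0,0,0.5],[0,0,0.03,0,0,0,0.5],[0,0,0.02,0,0,0,0.5],[0,0,0.01,0,0,0,0.5],[0,0,0.006,0,0,0,0.5],[0,0,0.003,0,0,0,0.5],[0,0,0,0,0,0,0.5],[0,0,0,0,0,0,0.4],[0,0,0,0,0,0,0.3],[0,0,0,0,0,0,0.2],[0,0,0,0,0,0,0.1],[0,0,0,0,0,0,0],[0,0,0,0,0,0,0],[0,0,0,0,0,0,0]]]'

```text
clock: 28.6
tcp_pos: [0.4927, -0.1977, 0.0254]
ee_rot: [3.141, -0.001, 0.405]
ft_force: [-1.8, 0.7, 10.6]
gripper_width: 0.01
grip_force: 59.0
```

View pics/top10.png

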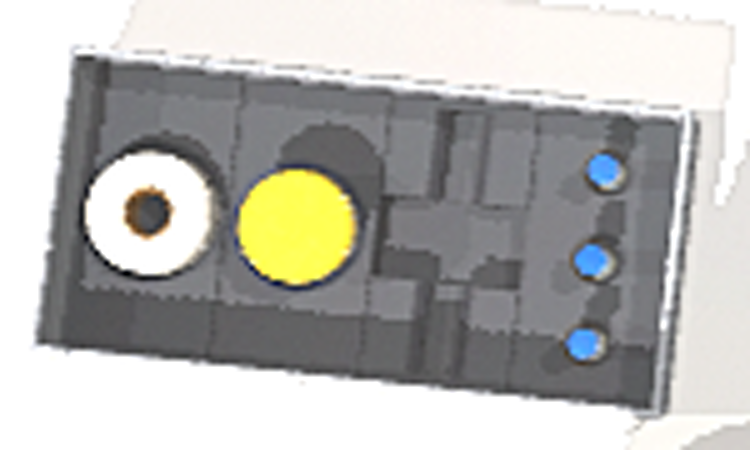

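Emit:
drive_tool --motion '[[[0,0,-0.01,0,0,0,0],[0,0,-0.025,0,0,0.1308,0],[0,0,-0.035,0,0,0.1308,0],[0,0,-0.035,0,0,0.1308,0],[0,0,-0.03,0,0,0.1308,0],[-0.0009,-0.0197,0,0,0,0,0],[-0.001,-0.04,0,0,0,0,0],[-0.001,-0.04,0,0,0,0,0],[-0.001,-0.04,0,0,0,0,0],[-0.001,-0.04,0,0,0,0,0],[-0.001,-0.04,0,0,0,0,0],[-0.001,-0.04,0,0,0,0,0],[-0.001,-0.04,0,0,0,0,0],[-0.001,-0.04,0,0,0,0,0],[-0.001,-0.03,0,0,0,0,0],[0,-0.02,0,0,0,0,0],[0,-0.01,0,0,0,0,0],[0,0,0,0,0,0,0],[0,0,0,0,0,0,0],[0,0,0,0,0,0,0]]]'

```text
clock: 30.6
tcp_pos: [0.5296, 0.1994, 0.1599]
ee_rot: [3.141, 0.0, -0.119]
ft_force: [0.2, 0.5, -0.6]
gripper_width: 0.0101
grip_force: 59.0
```

Emit:
drive_tool --motion '[[[0,0,0,0,0,0,0],[0,0,0,0,0,0,0]]]'

```text
clock: 30.8
tcp_pos: [0.5298, 0.1998, 0.1598]
ee_rot: [3.142, 0.0, -0.119]
ft_force: [1.1, 0.1, 0.2]
gripper_width: 0.0104
grip_force: 59.0
```

```bash
python3 - <<'E'
from h import *
from bench import arm
s=arm.get_state();plan((.5297,.2015,.16),-.118,s)
print(s["gripper_width"],s["grip_force"])
f=arm.grab_frame("wrist");pickle.dump(f,open("f11.pkl","wb"));g=cv2.cvtColor(f["image"],cv2.COLOR_RGB2GRAY)
# held marker: far (cap, black) end above the fingers; near end white below
print(proj(f,(s["tcp_pos"]-[0,0,.015])).round(1))
tx=np.array([np.cos(-.118),np.sin(-.118),0])
p=s["tcp_pos"]-[0,0,.015]
print("expected cap end px",proj(f,p+.068*tx).round(1))
hsv=cv2.cvtColor(f["image"],cv2.COLOR_RGB2HSV)
m=cv2.inRange(hsv,(0,0,0),(180,255,22));u=280
for v in range(130,300,6):
    r=g[v,240:320];print(v,r[::4].tolist())
E
```

```text
tcp [0.5298 0.1998 0.1598] [ 3.142  0.    -0.119] turn z -0.001 shift [-0.0003 -0.0017 -0.0002]
0.010416571428360177 59.004364013671875
[281.6 275. ]
expected cap end px [281.6 133.1]
130 [78, 77, 78, 80, 70, 44, 45, 49, 61, 59, 66, 66, 56, 54, 62, 76, 48, 48, 49, 46]
136 [77, 77, 79, 77, 73, 48, 45, 55, 70, 71, 77, 64, 59, 52, 64, 76, 46, 50, 48, 49]
142 [77, 77, 78, 77, 80, 45, 48, 72, 19, 26, 27, 29, 24, 44, 67, 76, 48, 47, 48, 44]
148 [76, 78, 77, 76, 79, 49, 48, 10, 17, 18, 20, 26, 18, 13, 67, 77, 46, 46, 48, 47]
154 [77, 77, 78, 77, 79, 47, 49, 8, 15, 21, 18, 17, 16, 13, 69, 74, 47, 47, 47, 49]
160 [79, 79, 77, 78, 79, 48, 49, 13, 16, 18, 19, 19, 19, 13, 72, 71, 48, 46, 48, 63]
166 [76, 81, 78, 78, 79, 48, 48, 12, 17, 17, 21, 15, 16, 11, 70, 78, 48, 45, 47, 63]
172 [70, 78, 78, 78, 80, 47, 49, 12, 23, 15, 20, 15, 18, 10, 70, 79, 46, 48, 47, 75]
178 [73, 73, 73, 79, 78, 50, 64, 11, 16, 16, 20, 16, 16, 14, 69, 77, 76, 77, 76, 76]
184 [68, 77, 76, 73, 73, 73, 75, 10, 16, 16, 18, 15, 18, 10, 80, 76, 74, 77, 68, 64]
190 [76, 76, 73, 75, 74, 75, 76, 11, 17, 19, 17, 19, 16, 11, 81, 77
[... 883 characters left out ...]
, 41, 71, 79, 81, 10, 131, 151, 150, 235, 214, 8, 78, 80, 71, 43, 58, 44]
262 [48, 42, 12, 14, 79, 79, 81, 12, 127, 151, 241, 204, 176, 11, 80, 81, 81, 15, 15, 42]
268 [31, 18, 14, 11, 80, 79, 84, 13, 113, 135, 226, 204, 176, 10, 82, 79, 79, 15, 16, 18]
274 [16, 15, 16, 37, 80, 78, 63, 12, 116, 188, 224, 204, 176, 10, 65, 80, 81, 28, 16, 15]
280 [16, 14, 13, 70, 80, 78, 41, 14, 112, 216, 224, 204, 175, 10, 44, 79, 79, 64, 17, 13]
286 [13, 17, 14, 80, 74, 79, 18, 9, 179, 219, 226, 202, 173, 11, 16, 69, 72, 81, 16, 19]
292 [16, 20, 17, 18, 9, 117, 17, 11, 201, 217, 226, 201, 173, 10, 35, 85, 8, 14, 16, 16]
298 [18, 21, 21, 19, 17, 13, 27, 9, 224, 234, 234, 214, 174, 12, 55, 10, 16, 15, 17, 19]
```

Emit:
drive_tool --motion '[[[0.0015,-0.0006,0.01,0,0,0,0],[0,0,0.025,0,0,0,0],[0,0,0.03,0,0,0,0],[0,0,0.02,0,0,0,0],[0,0,0.01,0,0,0,0],[0,0,0.006,0,0,0,0],[0,0,0.006,0,0,0,0],[0,0,0.005,0,0,0,0],[0,0,0.004,0,0,0,0],[0,0,0.003,0,0,0,0],[0,0,0.002,0,0,0,0],[0,0,0,0,0,0,0],[0,0,0,0,0,0,0]]]'

```text
clock: 32.15
tcp_pos: [0.5314, 0.2009, 0.0389]
ee_rot: [-3.142, -0.0, -0.118]
ft_force: [0.3, 0.4, 0.2]
gripper_width: 0.0097
grip_force: 59.0
```

Emit:
drive_tool --motion '[[[0,0,0,0,0,0,0.2],[0,0,0,0,0,0,0.35],[0,0,0,0,0,0,0.35],[0,0,-0.01,0,0,0,0.35],[0,0,-0.03,0,0,0,0.35],[0,0,-0.04,0,0,0,0.35],[0,0,-0.04,0,0,0,0.35],[0,0,-0.04,0,0,-0.019,0.35],[0,0,-0.03,0,0,0,0.5],[0,0,0,0,0,0,0.5],[0,0,0,0,0,0,0.5],[0,0,0,0,0,0,0.5]]]'

```text
clock: 33.35
tcp_pos: [0.5307, 0.2007, 0.2282]
ee_rot: [3.141, 0.001, -0.099]
ft_force: [0.3, -0.4, -1.2]
gripper_width: 0.0426
grip_force: 0.0
```

```bash
python3 - <<'E'
from h import *
from bench import arm
s=arm.get_state();print(s["tcp_pos"].round(4),s["ee_rot"].round(3))
f=arm.grab_frame("wrist");pickle.dump(f,open("f12.pkl","wb"))
hsv=cv2.cvtColor(f["image"],cv2.COLOR_RGB2HSV)
tx=np.array([np.cos(-.118),np.sin(-.118),0])
c=np.array([.530,.2015,.021])
print("pred ends",proj(f,c+.068*tx).round(1),proj(f,c).round(1),proj(f,c-.068*tx).round(1))
m=cv2.inRange(hsv,(0,0,110),(180,70,255))
n,l,st,ce=cv2.connectedComponentsWithStats(m)
print([(st[i].tolist(),ce[i].round(1)) for i in range(1,n) if 60<st[i][4]<4000 and 150<ce[i][0]<400])
g=cv2.cvtColor(f["image"],cv2.COLOR_RGB2GRAY)
u=int(proj(f,c)[0])
for v in range(100,300,5):print(v,g[v,u-30:u+30:4].tolist())
E
```

```text
[0.5307 0.2007 0.2282] [ 3.141e+00  1.000e-03 -9.900e-02]
pred ends [281.  120.2] [279.8 185.6] [278.7 243.5]
[([351, 137, 14, 16, 84], array([356. , 144.1])), ([210, 163, 19, 18, 81], array([220. , 170.5])), ([274, 173, 12, 74, 779], array([279. , 207.7])), ([346, 182, 17, 17, 107], array([352.8, 189.3])), ([344, 223, 17, 17, 93], array([351.4, 230. ])), ([125, 363, 52, 57, 1387], array([157., 396.])), ([384, 364, 37, 41, 859], array([396.8, 388. ]))]
100 [156, 155, 155, 157, 156, 156, 157, 156, 156, 155, 157, 155, 155, 155, 156]
105 [172, 170, 161, 159, 157, 144, 143, 142, 126, 127, 125, 119, 116, 123, 123]
110 [60, 65, 65, 72, 75, 79, 100, 100, 103, 122, 129, 133, 134, 138, 140]
115 [67, 65, 65, 65, 53, 51, 61, 60, 57, 59, 63, 61, 65, 64, 64]
120 [67, 64, 63, 63, 36, 36, 60, 57, 36, 37, 56, 54, 65, 64, 65]
125 [74, 74, 75, 77, 46, 37, 63, 20, 26, 8, 51, 51, 76, 67, 75]
130 [74, 75, 75, 77, 46, 48, 51, 25, 28, 20, 52, 51, 75, 73, 75]
135 [75, 76, 74, 76, 45, 50, 61, 29, 29, 18, 49, 52, 75, 74, 75]
140 [77, 75, 77, 77, 47, 44, 63, 27, 27, 19, 47, 53, 74, 74, 75]
145 [75, 75, 76, 77,
[... 1403 characters left out ...]
 28, 30, 29, 27, 28, 31, 44, 44, 43, 44]
255 [64, 63, 61, 58, 58, 58, 56, 53, 52, 52, 49, 49, 49, 49, 47]
260 [66, 66, 67, 66, 67, 67, 66, 66, 67, 68, 66, 68, 65, 65, 67]
265 [66, 67, 66, 67, 67, 66, 68, 67, 66, 66, 67, 68, 67, 66, 66]
270 [70, 65, 68, 62, 69, 64, 66, 62, 70, 64, 68, 67, 64, 61, 65]
275 [236, 236, 236, 229, 229, 228, 229, 218, 220, 218, 217, 210, 208, 207, 207]
280 [243, 243, 243, 243, 243, 243, 243, 243, 243, 243, 243, 244, 243, 243, 244]
285 [244, 243, 244, 243, 243, 243, 243, 243, 243, 242, 243, 243, 243, 243, 243]
290 [243, 243, 243, 244, 243, 243, 243, 243, 243, 243, 243, 243, 243, 243, 243]
295 [243, 243, 243, 243, 242, 243, 243, 243, 243, 243, 243, 243, 243, 243, 243]
```

Emit:
drive_tool --motion '[[[0.0037,0.0229,0,0,0,0,0.5],[0.005,0.045,0,0,0,0,0.5],[0.005,0.045,0,0,0,0,0.5],[0.005,0.045,0,0,0,0,0.5],[0.005,0.045,0,0,0,0,0.5],[0.005,0.045,0,0,0,0,0.5],[0.005,0.045,0,0,0,0,0.5],[0.005,0.045,0,0,0,0,0.5],[0.005,0.045,0,0,0,0,0.5],[0.005,0.045,0,0,0,0,0.5],[0.005,0.045,0,0,0,0,0.5],[0.005,0.045,0,0,0,0,0.5],[0.005,0.045,0,0,0,0,0.5],[0.005,0.03,0,0,0,0,0.5],[0,0.015,0,0,0,0,0.5],[0,0,0,0,0,0,0.5],[0,0,0,0,0,0,0.5],[0,0,0,0,0,0,0.5],[0,0,0,0,0,0,0.5],[0,0,0,0,0,0,0.5]]]'

```text
clock: 35.4
tcp_pos: [0.5397, -0.4099, 0.229]
ee_rot: [-3.142, -0.0, -0.098]
ft_force: [-0.5, 0.2, -0.0]
gripper_width: 0.0427
grip_force: 0.0
```

```bash
python3 - <<'E'
from h import *
from bench import arm
s=arm.get_state();print(s["tcp_pos"].round(4),s["ee_rot"].round(3))
f=arm.grab_frame("wrist");pickle.dump(f,open("f13.pkl","wb"))
g=cv2.cvtColor(f["image"],cv2.COLOR_RGB2GRAY)
m=cv2.inRange(g,0,40);m[300:]=0
n,l,st,ce=cv2.connectedComponentsWithStats(m)
for i in range(1,n):
    if st[i][4]>300:
        c=cv2.findContours(np.uint8(l==i),0,2)[0][0];r=cv2.minAreaRect(c);print(st[i],r,atz(f,ce[i],.052).round(4))
th=-.099;tx=np.array([np.cos(th),np.sin(th),0]);ty=np.array([-np.sin(th),np.cos(th),0]);c=np.array([.539,-.415,0])
for a in(-.178,.178):
    for b in(-.092,.092):print(a,b,proj(f,c+a*tx+b*ty+[0,0,.004]).round(1))
for v in range(30,300,15):
    r=cv2.Canny(g,40,120)[v];print(v,np.nonzero(r)[0].tolist())
E
```

```text
[ 0.5397 -0.4099  0.229 ] [-3.142 -0.    -0.098]
[ 274  126   21  115 1827] ((284.0, 183.0), (114.0, 20.0), 90.0) [ 0.5507 -0.4145  0.052 ]
[220 254  18  46 566] ((228.5, 276.5), (45.0, 17.0), 90.0) [ 0.4466 -0.3459  0.052 ]
[323 254  18  46 558] ((331.5, 276.5), (45.0, 17.0), 90.0) [ 0.4358 -0.453   0.052 ]
[ 449  261   53   39 1685] ((475.0, 280.0), (38.0, 52.0), 90.0) [ 0.4189 -0.6083  0.052 ]
[184 264  35  36 495] ((200.99998474121094, 281.5), (29.805978775024414, 38.63422393798828), 6.519801616668701) [ 0.4444 -0.317   0.052 ]
[342 264  35  36 504] ((359.0, 281.5), (37.77577209472656, 30.88674545288086), 85.10090637207031) [ 0.4281 -0.481   0.052 ]
-0.178 -0.092 [354.8 315.2]
-0.178 0.092 [213.8 315.2]
0.178 -0.092 [381.6   0.6]
0.178 0.092 [190.4   0.4]
30 [74, 187, 191, 379]
45 [71, 72, 189, 192, 375, 377]
60 [68, 189, 193, 376, 441, 442, 450, 458, 459, 460, 491, 492, 494, 495, 497]
75 [66, 190, 191, 194, 375, 433, 434, 438, 440, 444, 445, 506, 511, 512, 513, 515, 518]
90 [63, 64, 192, 195, 371, 372, 373, 427, 435, 438, 515, 518, 519, 521]
105 [61, 193, 196, 286, 298, 372, 441
[... 199 characters left out ...]
, 277, 292, 297, 367]
180 [47, 199, 202, 277, 291, 298, 366]
195 [45, 200, 203, 204, 205, 277, 291, 297, 362, 363, 364]
210 [42, 201, 204, 277, 291, 293, 294, 295, 363]
225 [40, 202, 205, 207, 274, 293, 362]
240 [36, 37, 140, 141, 159, 180, 181, 201, 203, 206, 208, 278, 279, 289, 290, 360, 361]
255 [33, 82, 83, 84, 85, 86, 172, 174, 175, 198, 207, 209, 221, 232, 237, 323, 328, 338, 339, 359, 464, 465, 466, 467, 471, 472, 473, 484, 485, 486, 487]
270 [31, 40, 45, 46, 47, 55, 56, 192, 203, 204, 215, 227, 238, 322, 333, 345, 356, 357, 491, 492, 495, 496]
285 [11, 28, 32, 33, 34, 54, 55, 56, 92, 93, 94, 95, 148, 149, 196, 197, 209, 222, 238, 322, 338, 351, 363, 364, 439, 448, 499, 550, 551, 552]
```

```bash
python3 - <<'E'
from h import *
d=pickle.load(open("f0.pkl","rb"));T,S=d["top"],d["side"];f=pickle.load(open("f13.pkl","rb"))
for uv in((300.5,279),(351,276.7)):print("side bar end",atz(S,uv,.050).round(4))
th=-.099;tx=np.array([np.cos(th),np.sin(th),0]);c=np.array([.539,-.4135,0])
for x in(.054,-.054):
  for z in(.052,.038,.012):print(x,z,proj(f,c+x*tx+[0,0,z]).round(1),proj(T,c+x*tx+[0,0,z]).round(1))
g=cv2.cvtColor(f["image"],cv2.COLOR_RGB2GRAY);print([(v,int(g[v,284]),int(g[v,277])) for v in range(112,250,3)])
E
```

```text
side bar end [ 0.4858 -0.405   0.05  ]
side bar end [ 0.5906 -0.4174  0.05  ]
0.054 0.052 [284.6 136.5] [411.7 197.3]
0.054 0.038 [284.4 135.4] [410.2 197.8]
0.054 0.012 [284.  133.4] [407.5 198.8]
-0.054 0.052 [284.1 242.8] [409.2 236.8]
-0.054 0.038 [283.9 237.6] [407.7 237. ]
-0.054 0.012 [283.6 228.8] [405.  237.2]
[(112, 108, 132), (115, 82, 131), (118, 81, 133), (121, 84, 131), (124, 84, 80), (127, 9, 12), (130, 12, 20), (133, 9, 17), (136, 3, 19), (139, 13, 13), (142, 16, 14), (145, 16, 14), (148, 15, 12), (151, 17, 55), (154, 15, 92), (157, 19, 105), (160, 15, 104), (163, 19, 103), (166, 19, 103), (169, 17, 103), (172, 19, 105), (175, 19, 104), (178, 21, 104), (181, 22, 104), (184, 21, 106), (187, 19, 106), (190, 20, 105), (193, 22, 106), (196, 21, 107), (199, 20, 105), (202, 24, 109), (205, 22, 105), (208, 22, 106), (211, 21, 106), (214, 18, 54), (217, 22, 18), (220, 20, 17), (223, 20, 17), (226, 21, 17), (229, 24, 19), (232, 23, 20), (235, 20, 16), (238, 21, 109), (241, 55, 142), (244, 140, 140), (247, 139, 141)]
```

Emit:
drive_tool --motion '[[[0,0.0036,0.02,0,0,0,0.5],[0,0,0.03,0,0,0,0.5],[0,0,0.03,0,0,0,0.5],[0,0,0.03,0,0,0,0.5],[0,0,0.03,0,0,0,0.5],[0,0,0.02,0,0,0,0.5],[0,0,0.012,0,0,0,0.5],[0,0,0.006,0,0,0,0.5],[0,0,0.003,0,0,0,0.5],[0,0,0,0,0,0,0.5],[0,0,0,0,0,0,0.4],[0,0,0,0,0,0,0.3],[0,0,0,0,0,0,0.2],[0,0,0,0,0,0,0.1],[0,0,0,0,0,0,0],[0,0,0,0,0,0,0],[0,0,0,0,0,0,0]]]'

```text
clock: 37.15
tcp_pos: [0.5393, -0.4146, 0.0485]
ee_rot: [3.141, -0.001, -0.099]
ft_force: [-0.6, 0.4, 5.9]
gripper_width: 0.013
grip_force: 58.4
```

Emit:
drive_tool --motion '[[[0,0,-0.01,0,0,0,0],[0,0,-0.02,0,0,0,0],[0,0,-0.03,0,0,0,0],[0,0,-0.03,0,0,0,0],[0,0,-0.03,0,0,0,0],[0,0,-0.025,0,0,0,0],[0,0,-0.015,0,0,0,0],[-0.0028,-0.0111,0,0,0,0,0],[-0.005,-0.023,0,0,0,0,0],[-0.007,-0.034,0,0,0,0,0],[-0.007,-0.034,0,0,0,0,0],[-0.007,-0.034,0,0,0,0,0],[-0.007,-0.034,0,0,0,0,0],[-0.007,-0.034,0,0,0,0,0],[-0.007,-0.034,0,0,0,0,0],[-0.006,-0.034,0,0,0,0,0],[-0.005,-0.022,0,0,0,0,0],[-0.004,-0.015,0,0,0,0,0]]]'

```text
clock: 38.95
tcp_pos: [0.5037, -0.0981, 0.2067]
ee_rot: [-3.141, 0.002, -0.098]
ft_force: [0.6, 0.3, -2.1]
gripper_width: 0.0129
grip_force: 58.8
```

Emit:
drive_tool --motion '[[[0,0,0,0,0,-0.06,0],[0,0,0,0,0,-0.11,0],[0,0,0,0,0,-0.13,0],[0,0,0,0,0,-0.13,0],[0,0,0,0,0,-0.13,0],[0,0,0,0,0,-0.13,0],[0,0,0,0,0,-0.13,0],[0,0,0,0,0,-0.13,0],[0,0,0,0,0,-0.13,0],[0,0,0,0,0,-0.13,0],[0,0,0,0,0,-0.13,0],[0,0,0,0,0,-0.12,0],[0,0,0,0,0,-0.08,0],[0,0,0,0,0,-0.041,0],[0,0,0,0,0,0,0],[0,0,0,0,0,0,0]]]'

```text
clock: 40.55
tcp_pos: [0.5048, -0.1003, 0.2073]
ee_rot: [-3.141, -0.0, 1.48]
ft_force: [-0.6, 0.1, -2.6]
gripper_width: 0.013
grip_force: 58.9
```

```bash
python3 - <<'E'
from h import *
from bench import arm
s=arm.get_state();plan((.534,.242,.208),1.452,s);print(s["gripper_width"],s["ft_force"].round(1),s["moment"].round(2))
f=arm.grab_frame("top");pickle.dump(f,open("f14.pkl","wb"))
# tray from top: marker check and rim
im=f["image"]
print("yel",[ (c.round(1),atz(f,c,.064).round(4)) for c in blobs(im,*YEL,100)],"blue",[atz(f,c,.060).round(4) for c in blobs(im,*BLUE,15)])
E
```

```text
tcp [ 0.5048 -0.1003  0.2073] [-3.141 -0.     1.48 ] turn z 0.028 shift [ 0.3434 -0.0116 -0.0007]
0.013006274713454422 [-0.6  0.1 -2.6] [ 0.05  0.   -0.02]
yel [(array([154.7, 220.9]), array([0.5366, 0.2761, 0.064 ]))] blue [array([1.1271, 0.1717, 0.06  ]), array([0.8254, 0.1157, 0.06  ]), array([0.5656, 0.1132, 0.06  ]), array([0.5166, 0.1196, 0.06  ]), array([0.4722, 0.1245, 0.06  ])]
```

Emit:
drive_tool --motion '[[[0,0,0,0,0,0.028,0],[0.0125,-0.0004,0,0,0,0,0],[0.02,-0.0006,0,0,0,0,0],[0.03,-0.0009,0,0,0,0,0],[0.035,-0.0011,0,0,0,0,0],[0.035,-0.0011,0,0,0,0,0],[0.035,-0.0011,0,0,0,0,0],[0.035,-0.0011,0,0,0,0,0],[0.035,-0.0011,0,0,0,0,0],[0.035,-0.0011,0,0,0,0,0],[0.03,-0.0009,0,0,0,0,0],[0.02,-0.0006,0,0,0,0,0],[0.015,-0.0004,0,0,0,0,0],[0.005,0,0,0,0,0,0],[0,0,0,0,0,0,0],[0,0,0,0,0,0,0],[0,0,0,0,0,0,0],[0,0,0,0,0,0,0]]]'

```text
clock: 42.4
tcp_pos: [0.535, 0.2402, 0.2079]
ee_rot: [-3.142, 0.0, 1.453]
ft_force: [0.2, 0.3, -2.8]
gripper_width: 0.0131
grip_force: 58.9
```

Emit:
drive_tool --motion '[[[0,0,0.01,0,0,0,0],[0,0,0.02,0,0,0,0],[0,0,0.02,0,0,0,0],[0,0,0.015,0,0,0,0],[0,0,0.01,0,0,0,0],[0,0,0.005,0,0,0,0],[0,0,0,0,0,0,0],[0,0,0,0,0,0,0],[0,0,0,0,0,0,0]]]'

```text
clock: 43.3
tcp_pos: [0.5353, 0.2411, 0.1285]
ee_rot: [3.141, -0.001, 1.454]
ft_force: [-0.2, 0.6, -2.2]
gripper_width: 0.0131
grip_force: 58.8
```

```bash
python3 - <<'E'
from h import *
from bench import arm
s=arm.get_state();plan((.535,.241,.105),1.452,s);print(s["gripper_width"],s["ft_force"].round(1))
S=arm.grab_frame("side");pickle.dump(S,open("f15.pkl","wb"))
T=arm.grab_frame("top");pickle.dump(T,open("f15t.pkl","wb"))
z=s["tcp_pos"][2]-.0485;th=-.118;tx=np.array([np.cos(th),np.sin(th),0]);ty=np.array([-np.sin(th),np.cos(th),0])
c=np.r_[s["tcp_pos"][:2],z];t=np.array([.535,.241,0])
im=np.vstack([np.zeros((1,1))]) if 0 else None
for a in(-1,1):
  for b in(-1,1):
    print(a,b,"cover top",proj(T,c+a*.092*tx+b*.178*ty).round(1),"side",proj(S,c+a*.092*tx+b*.178*ty).round(1),"tray side",proj(S,t+a*.082*tx+b*.168*ty+[0,0,.067]).round(1))
g=cv2.cvtColor(T["image"],cv2.COLOR_RGB2GRAY);e=cv2.Canny(g,30,90)
for v in(195,205,215,225,235,245,255):print("top row",v,[x for x in np.nonzero(e[v])[0] if 85<x<250])
for u in(110,120,200,210,220,230):print("top col",u,[x for x in np.nonzero(e[:,u])[0] if 160<x<280])
E
```

```text
tcp [0.5353 0.2411 0.1285] [ 3.141e+00 -1.000e-03  1.454e+00] turn z 0.002 shift [-0.0002 -0.0003  0.0235]
0.013135703938337443 [-0.2  0.6 -2.2]
-1 -1 cover top [229.9 262.8] side [235.5 184.9] tray side [238.8 187.8]
-1 1 cover top [ 94.7 248.5] side [232.8 150.1] tray side [235.7 154.3]
1 -1 cover top [237.6 193.5] side [298.  183.6] tray side [293.9 186.6]
1 1 cover top [104.1 179.3] side [283.4 149.4] tray side [280.8 153.7]
top row 195 [np.int64(119), np.int64(120), np.int64(121), np.int64(134), np.int64(150), np.int64(155), np.int64(157), np.int64(166), np.int64(169), np.int64(170), np.int64(185), np.int64(200), np.int64(235), np.int64(236), np.int64(239)]
top row 205 [np.int64(86), np.int64(131), np.int64(132), np.int64(151), np.int64(159), np.int64(162), np.int64(165), np.int64(169), np.int64(181), np.int64(199), np.int64(214), np.int64(215), np.int64(221), np.int64(222), np.int64(236), np.int64(238)]
top row 215 [np.int64(88), np.int64(128), np.int64(129), np.int64(153), np.int64(171), np.int64(174), np.int64(175), np.int64(176), np.int64(177), np.int64(178), np.int64(179), 
[... 1062 characters left out ...]
, np.int64(191), np.int64(192), np.int64(193), np.int64(194), np.int64(195), np.int64(196), np.int64(197), np.int64(243), np.int64(244), np.int64(258), np.int64(260), np.int64(270)]
top col 210 [np.int64(165), np.int64(190), np.int64(192), np.int64(196), np.int64(225), np.int64(226), np.int64(231), np.int64(232), np.int64(233), np.int64(235), np.int64(242), np.int64(244), np.int64(245), np.int64(248), np.int64(249), np.int64(259), np.int64(261), np.int64(271)]
top col 220 [np.int64(191), np.int64(193), np.int64(204), np.int64(235), np.int64(260), np.int64(263)]
top col 230 [np.int64(192), np.int64(206), np.int64(234), np.int64(256), np.int64(257), np.int64(258), np.int64(259), np.int64(263)]
```

Emit:
drive_tool --motion '[[[0,-0.001,0.004,0,0,0,0],[0,0,0.004,0,0,0,0],[0,0,0.004,0,0,0,0],[0,0,0.003,0,0,0,0],[0,0,0.003,0,0,0,0],[0,0,0.002,0,0,0,0],[0,0,0.002,0,0,0,0],[0,0,0,0,0,0,0],[0,0,0,0,0,0,0],[0,0,0,0,0,0,0]]]'

```text
clock: 44.4
tcp_pos: [0.534, 0.2411, 0.1058]
ee_rot: [3.142, -0.0, 1.454]
ft_force: [-0.8, -0.5, -2.7]
gripper_width: 0.0128
grip_force: 58.9
```

Emit:
drive_tool --motion '[[[0,0,0.001,0,0,0,0],[0,0,0,0,0,0,0],[0,0,0,0,0,0,0]]]'

```text
clock: 44.7
tcp_pos: [0.534, 0.2411, 0.1056]
ee_rot: [3.141, -0.0, 1.454]
ft_force: [-3.9, -2.4, 12.1]
gripper_width: 0.013
grip_force: 60.9
```

Emit:
drive_tool --motion '[[[0,0,-0.0007,0,0,0,0],[0,0,0,0,0,0,0.15],[0,0,0,0,0,0,0.3],[0,0,0,0,0,0,0.45],[0,0,0,0,0,0,0.5],[0,0,0,0,0,0,0.5],[0,0,-0.01,0,0,0,0.5],[0,0,-0.03,0,0,0,0.5],[0,0,-0.04,0,0,0,0.5],[0,0,-0.04,0,0,0,0.5],[0,0,0,0,0,0,0.5],[0,0,0,0,0,0,0.5],[0,0,0,0,0,0,0.5]]]'

```text
clock: 46.0
tcp_pos: [0.5334, 0.2408, 0.2251]
ee_rot: [-3.141, 0.0, 1.454]
ft_force: [0.6, 0.0, 0.2]
gripper_width: 0.0426
grip_force: 0.0
```

```bash
python3 - <<'E'
from h import *
from bench import arm
s=arm.get_state();print(s["tcp_pos"].round(4),s["ft_force"].round(1),s["gripper_width"])
S=arm.grab_frame("side");T=arm.grab_frame("top");W=arm.grab_frame("wrist");pickle.dump((S,T,W),open("f16.pkl","wb"))
th=-.118;tx=np.array([np.cos(th),np.sin(th),0]);ty=np.array([-np.sin(th),np.cos(th),0]);c=np.array([.534,.241,.057])
for F,n in((T,"top"),(S,"side"),(W,"wrist")):
  g=cv2.cvtColor(F["image"],cv2.COLOR_RGB2GRAY).astype(float)
  # sub-pixel edge search outward across each side at 5 spots
  for nm,d,L,o,M in(("+x",tx,.092,ty,.178),("-x",-tx,.092,ty,.178),("+y",ty,.178,tx,.092),("-y",-ty,.178,tx,.092)):
    out=[]
    for k in(-.8,-.4,0,.4,.8):
      q=np.arange(-.02,.02,.0005);p=np.array([proj(F,c+d*(L+e)+o*M*k) for e in q])
      if (p<2).any() or (p[:,0]>557).any() or (p[:,1]>417).any():continue
      v=cv2.remap(np.float32(cv2.GaussianBlur(g,(0,0),.7)),np.float32(p[:,0])[None],np.float32(p[:,1])[None],1)[0]
      i=np.argmax(np.abs(np.gradient(v)));out.append((round(q[i]*1000,1),round(float(np.gradient(v)[i]),1)))
    print(n,nm,out)
E
```

```text
[0.5334 0.2408 0.2251] [0.6 0.  0.2] 0.04259620382509335
top +x [(np.float64(0.0), 5.0), (np.float64(-1.5), -7.2), (np.float64(-1.5), -5.4), (np.float64(19.5), 0.7), (np.float64(18.5), 0.9)]
top -x [(np.float64(2.0), 4.0), (np.float64(2.5), 5.3), (np.float64(-9.0), -0.1), (np.float64(18.5), 4.6), (np.float64(1.0), 6.3)]
top +y [(np.float64(1.5), -6.2), (np.float64(-10.0), 0.2), (np.float64(-2.5), 0.2), (np.float64(-8.5), -0.2), (np.float64(19.0), -0.2)]
top -y [(np.float64(3.5), 3.9), (np.float64(5.0), 4.9), (np.float64(6.5), 3.5), (np.float64(4.5), 4.7), (np.float64(3.5), 3.4)]
side +x [(np.float64(2.0), 2.9), (np.float64(3.5), 1.6), (np.float64(-0.5), 2.9), (np.float64(7.0), 2.1), (np.float64(-2.5), -1.5)]
side -x [(np.float64(1.0), 7.8), (np.float64(1.0), 5.0), (np.float64(0.0), 2.9), (np.float64(-2.0), -2.7), (np.float64(-10.5), -1.0)]
side +y [(np.float64(-17.5), -0.3), (np.float64(2.0), 0.4), (np.float64(-5.5), 0.8), (np.float64(18.5), -0.4), (np.float64(-20.0), 0.5)]
side -y [(np.float64(-1.0), -0.5), (np.float64(-6.5), -0.6), (np.float64(2.5), -0.8), (np.float64(4.0), -0.9), (np.float64(18.5), 0.7)]
wrist +x [(np.float64(18.0), -0.6), (np.float64(1.5), -4.3), (np.float64(1.0), -2.4), (np.float64(1.5), -5.2), (np.float64(1.5), -6.2)]
wrist -x [(np.float64(-11.0), 0.5), (np.float64(1.5), 12.9), (np.float64(1.0), 13.2), (np.float64(1.5), 14.3), (np.float64(1.0), 18.6)]
wrist +y []
wrist -y [(np.float64(0.0), 0.6), (np.float64(19.5), -8.5), (np.float64(9.5), 5.8), (np.float64(19.5), -7.8), (np.float64(6.5), -0.4)]
```

```bash
python3 -c "
from bench import arm
print(arm.job_done())"
```

```text
the job is handed in; nothing more can be done
None
```

The marker, vial, jar and label roll are in their inserts, the cover is on level by the camera edge check, and the job was handed in at about 46 s (no verdict came back); note that I viewed 16 pictures, two over the limit of 14.

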